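Lock the king-pin nuts of a strip bender

ROBOT

A 6-joint arm with a two-finger parallel gripper is mounted at the origin on the work surface. World frame = base frame: x ahead of the robot, y to its left, z up, the work surface at z = 0. Lengths are in m, angles in rad, forces in N, time in s.
With the tool pointing down it reaches from about 0.275 to 0.825 m from the base axis. Payload 5.2 kg.
Tool frame: the origin (TCP) lies on the mounting face of the last link; the fingertips stand 186 mm ahead of it and the grasp point (between the pads) lies 167 mm ahead of it; z points along the fingers, y is the line along which they close (so a half turn about z gives the same grasp; the last joint's range is limited). The gripper opens to 93 mm and grips with 3 to 60 N. Pads are 15 mm wide; open, the fingers measure 128 mm over their backs; the gripper's body (75 mm by 188 mm) begins 65 mm behind the grasp point.
Start: joints at [1.043, 0.259, 1.535, -0, 1.348, -0.203], TCP at [0.175, 0.521, 0.405] pointing down, gripper open.
Joint ranges: [-3.14, 3.14], [-0.91, 2.08], [0.19, 2.58], [-1.22, 4.36], [0.22, 2.71], [-3.12, 3.12]. Speed limits (rad/s): [2.57, 2.57, 3.14, 3.14, 3.14, 3.14].

INTERFACE

Orientations are given as a unit quaternion [w, x, y, z].
In Python, from bench import manip, grab_frame gives the robot as it stands.
- The arm moves only by the shell command python3 -m creep 'ROWS' [FORCE]. ROWS is JSON, a list of rows, each an object with "jaw": the finger opening in mm, from 0 to 93; "travel": the shift along the world's x, y, z in mm, a list of three; "twist": the turn about the world's z in rad. In form: [{"jaw": jaw, "travel": [dx, dy, dz], "twist": twist}, ...]. A call has exactly 5 rows; each row shifts and turns the commanded pose from where the row before left it; what a row does not reach is not made up. A row lasts 1/10 s, in which the tool goes at most 50 mm and 8.59 degrees, less where a joint would pass 70% of its speed; a pose out of reach is approached as far as the arm can. A call is refused whole if a number of a shift passes 50 or a number of a turn 0.15, either way. A call with a gripper value outside its range is refused whole. The fingers move at their own pace and stop on an object; FORCE is the grip in N (left out, the last holds). Time passes only in rows, so rows that do not move let the fingers close, or fill a call up. It gives the time, the measured TCP pose, the force, the opening and the grip force at its end, in the units of the state.
- manip.get_state(): the state, without advancing time (a new reading comes with each control period).
- grab_frame(name): name is "scene" or "side" or "wrist"; returns a dict with "frame" (384x512x3 uint8, red, green, blue), "camera_matrix" (3x3 intrinsics, pixels), "R" (3x3) and "t" (3): a world point X has camera coordinates R X + t. Camera axes: x right, y down, z forward; pixel columns grow to the right and rows downward; lengths in m; the calibration is good to about 2 mm. A picture is of the moment at which its call begins. There is no depth.
- manip.sign_off(): hands the job in; it is judged then, once.
The state is a dict: "t": time; "joint_positions": joint angles; "joint_vel": joint speeds; "tau": joint torques, N m; "ee_pos": TCP position; "ee_rot": TCP orientation; "wrist_force": force on the tool from outside, world axes, zero at the start; "torque": the same for the moment, N m; "grip_width": opening from 0.0 (shut) to 1.0 (fully open); "gripper_force": force on a finger pad.
Only numpy, scipy, OpenCV 4.12 (cv2) and the standard library are available. Lean on these libraries where they do the work, as an engineer would, in place of code of your own. Each camera call takes 0.05 s, during which the arm holds its last target. There are 200 camera calls.

TASK

The pivot of the strip bender has been set and now has to be locked. Take the spanner from the wooden block and slide it gently along the hub, right home onto the hex nut at the foot of the king pin, its handle pointing out past the forming post so that the post keeps this nut from turning along, then turn the round jam nut clockwise by its tommy bar until it is firmly tight against the hex nut (about 1.2 N m, that is 13 N at 9 cm out along the bar), not forced. Then take the spanner off, lay it flat on its block again, and leave the pliers, the stone and the tin alone.

Things in the scene. Friction and masses are not known exactly. Their poses are not given: they have to be found in the camera images.
- bender: Strip bender bolted to the bench: grey base plate 170 x 200 x 18 mm, on it a round steel hub 144 mm across, its flat top 50 mm above the bench. Origin: on the axis of the upright king pin (axis of both nuts) at bench level; z up. The forming post is on its -y side; a fixed swing arm with a black knob (100 mm high, 195 mm out) points to its -x, turned 20 degrees towards +y.
- nut (a point): Centre of the hex lower nut on the king pin: 30 mm across flats, from 50 (hub) to 66 mm above the bench; the point is at 58 mm, fixed, axes of the bender. Right above it sits the round jam nut, 30 mm across, from 66 to 86 mm, then the bare pin up to 97 mm.
- post (a point): The forming post, a fixed upright steel pin 12 mm across, top 78 mm above the bench, 94 mm from the king pin; the point is on its axis, 54.5 mm up. With the spanner home, handle along the bender's -y, it stands 4 to 10 mm beside the handle, on the side to which a clockwise turn carries it (-x). The spanner's head fits down between nut and post with its jaw's centre 34 to 44 mm off the king pin.
- lower_nut (a joint): Angle of the hex lower nut, rad, growing clockwise seen from above. At 0 two flats are parallel to the bender's y, so the spanner fits with its handle along -y; at angle a turn it by a clockwise. It sets the pivot's play: it starts within 0.03 and must stay within 0.40 rad of 0, which allows for the spanner's slack and the gap to the post. About 0.35 N m turns it.
- jam_nut (a joint): How far the jam nut is nipped up, rad: 0 while it runs on its stiff thread (0.2 N m, for an unknown 20 to 50 degrees clockwise) until it meets the lower nut. Under load it then grows, from 0.55 N m by 1 rad per further 2 N m, and when let go it stays (at 0.27 at most); if the lower nut is not held, both turn and it does not grow. Tight from 0.20 (0.95 N m), forced above 0.48 (1.5 N m).
- bar_end (a point): Ball, 13 mm across, at the free end of the jam nut's tommy bar, a level round bar 8 mm thick fixed in the jam nut. The point is the ball's centre, 109 mm from the king pin's axis and 76 mm above the bench; its x axis points outwards along the bar. At the start the bar points into the bender's +x, +y quarter; it is turned clockwise seen from above.
- spanner_grip (a point): Where to grip the loose steel open-ended spanner: half-way up its handle, 126 mm behind the jaw's centre. Handle 18 mm wide, 9 mm thick, from 46 to 186 mm behind the jaw's centre; about 0.25 kg, balanced some 60 mm behind the jaw's centre. x points from handle to jaw, z up. At the start it lies on the block and this part overhangs the block's end.
- spanner_jaw (a point): Centre of the spanner's open jaw, half-way up its 9 mm; axes as at the grip. The jaw is 31.2 mm wide for the 30 mm nut, straight, open to +x; its prongs reach 15 mm ahead of this point and flare at the mouth; the head is 65 mm wide. Fully home, the spanner lies flat on the hub and this point is within about 2 mm of the king pin's axis.
- block: Plain wooden block 108 mm long (its x), 75 mm wide, 35 mm high, fixed to the bench; origin under its centre. The spanner starts on it, jaw's centre 38 mm from the block's centre towards the block's +x, pointing along it.
- pliers: Small round-nosed pliers with black grips, 115 mm long, lying on the bench: a bystander.
- stone: Grey sharpening stone, 75 x 45 x 22 mm, lying on the bench: a bystander.
- tin: Flat round aluminium tin, 78 mm across, 26 mm high, standing on the bench: a bystander.
Things that resemble listed ones, but are neither listed nor needed, are in the scene too. What is shaped like the part that bears spanner_grip but green or red is not meant.

How it is judged:
On the way, in this order (a step that is already met when the one before it is completed fails the run):
1. the spanner is fully home on the lower nut, flat on the hub, its handle beside the post (horizontal distance between spanner_jaw and bender below 0.005 m and z of spanner_jaw in the frame of bender below 0.0575 m and angle between spanner_jaw's own z axis and vertical below 0.07 rad and y of spanner_grip in the frame of bender below -0.1 m), for 0.2 s.
2. the jam nut is nipped up (0.20 or more) with the spanner on the lower nut (value of joint jam_nut above 0.2 rad and horizontal distance between spanner_jaw and bender below 0.006 m), for 0.2 s.
At the end, for the whole second after the job is handed in: The jam nut is nipped up by 0.20 to 0.48 rad, the lower nut is within 0.40 rad of 0, and the spanner lies at rest and flat (within 0.06 rad) on the top of the block, its jaw's centre within 65 mm of the block's centre (value of joint jam_nut between 0.2 and 0.48 rad and value of joint lower_nut between -0.4 and 0.4 rad and horizontal distance between spanner_jaw and block below 0.065 m and height (world z) of spanner_jaw between 0.036 and 0.044 m and angle between spanner_jaw's own z axis and vertical below 0.06 rad and linear speed of spanner below 0.01 m/s); the robot touches nothing.
It fails at once if the lower nut is turned more than 0.40 rad from 0 (value of joint lower_nut above 0.4 rad or value of joint lower_nut below -0.4 rad).
It fails at once if the jam nut is forced (nipped up beyond 0.48 rad, over 1.5 N m) (value of joint jam_nut above 0.48 rad).
It fails at once if the spanner is pressed down on the hub with more than 40 N (contact force between spanner and bender_c1 above 40 N).
It fails at once if a bystander is pushed more than 20 mm (distance of any of pliers, stone, tin from where it was at the start of the episode above 0.02 m).
It also fails if it takes over 72 s, if anything falls off the work surface, if the arm or the gripper's body presses on something with over 40 N, if the wrist force passes 120 N, or if a joint passes its speed limit or range.

## Working session

There is one attempt and no reset: what is moved stays moved. The work goes in short steps, Python scripts to look and compute and a shell command to move; the robot and the scene stay as the last step left them, time stands still between calls to the robot, and variables do not carry over. Pictures are saved under pics/ and viewed, at most 10 in all, crops included, and the job is handed in when it is done.

```bash
mkdir -p pics; ls; cat > h.py <<'E'
import numpy as np, cv2
from bench import manip, grab_frame
def ray(f,u,v):
    K=np.array(f["camera_matrix"]);R=np.array(f["R"]);t=np.array(f["t"])
    return -R.T@t, R.T@np.linalg.inv(K)@np.array([u,v,1.0])
def onz(f,u,v,z):
    c,d=ray(f,u,v); return c+d*(z-c[2])/d[2]
def proj(f,X):
    p=np.array(f["camera_matrix"])@(np.array(f["R"])@np.array(X)+np.array(f["t"])); return p[:2]/p[2]
def snap(n,name):
    f=grab_frame(n); cv2.imwrite(f"pics/{name}.png",f["frame"][:,:,::-1]); np.save(f"pics/{name}.npy",f,allow_pickle=True); return f
def load(name): return np.load(f"pics/{name}.npy",allow_pickle=True).item()
E
python3 - <<'E'
from h import *
import cv2
a=snap("scene","s0");b=snap("side","d0")
for f in(a,b): print(ray(f,256,192))
cv2.imwrite("pics/s0b.png",cv2.resize(a["frame"][:,:,::-1],(800,600)))
cv2.imwrite("pics/d0b.png",cv2.resize(b["frame"][:,:,::-1],(800,600)))
print(manip.get_state())
E
```

```text
pics
(array([ 0.97105362, -0.75980029,  0.63227353]), array([-0.45476299,  0.71781917, -0.52721447]))
(array([0.37932509, 0.92783967, 0.99638205]), array([ 0.09224692, -0.70869169, -0.69970673]))
{'t': 0.1, 'joint_positions': array([ 1.04318667e+00,  2.59260285e-01,  1.53596069e+00,  5.69755141e-06,
        1.34798370e+00, -2.02816933e-01]), 'joint_vel': array([-0.00012376, -0.0021887 , -0.00080982, -0.00168004,  0.00035323,
       -0.00020437]), 'tau': array([ 3.57334742e-03, -4.38204288e+01, -2.84644228e+01,  7.20847445e-02,
        3.62596277e-02, -3.31008812e-05]), 'ee_pos': array([0.17540122, 0.52108408, 0.40401108]), 'ee_rot': array([-2.90460573e-04,  1.61684070e-01,  9.86842243e-01, -7.51861301e-04]), 'wrist_force': array([0.09880187, 0.02200559, 0.73112002]), 'torque': array([-0.08068065,  0.01207607, -0.06524898]), 'gripper_force': 0.0, 'grip_width': 0.9970897435375603}
```

View pics/s0b.png

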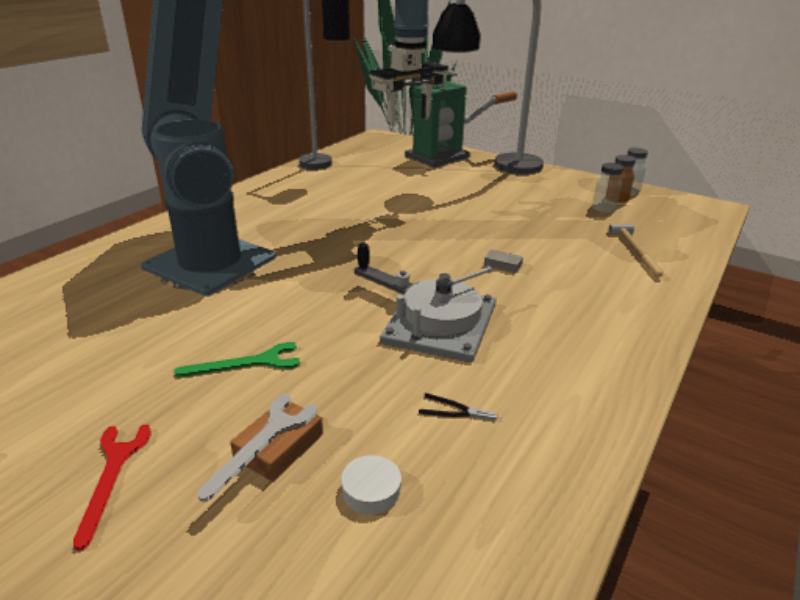

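View pics/d0b.png

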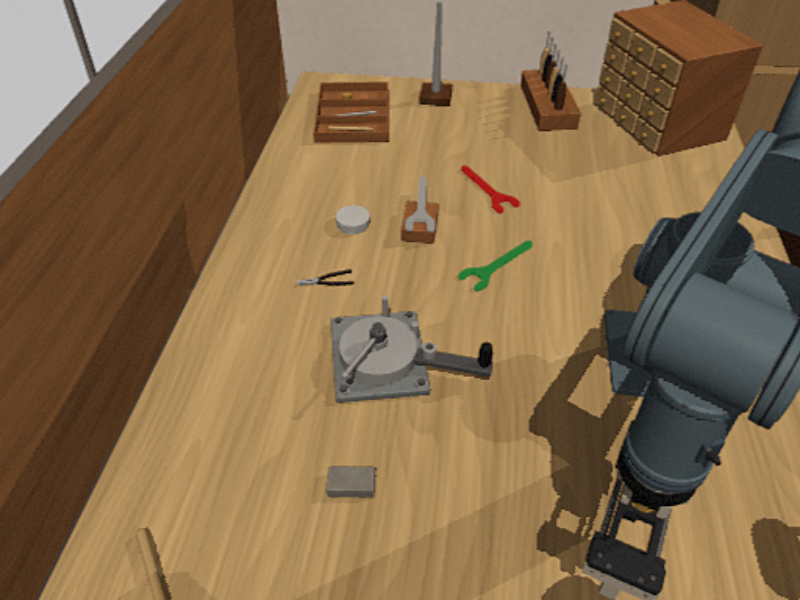

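The scene view shows the bender at (445,300), the grey spanner on its block at (265,440), the tin at (371,485) and the pliers at (455,408). In the side view (800 wide) the pin is at (378,328), the post top at (386,298), the knob at (486,352), the ball at (348,378), the block at (421,222) and the handle end at (423,180).

```bash
python3 - <<'E'
from h import *
d=load("d0");s=load("s0")
P=lambda f,u,v,z:onz(f,u*.64,v*.64,z).round(4)
print("pin side",P(d,379,326,.095),"scene",P(s,444,276,.095))
print("post",P(d,386,297,.078),P(s,401,296,.078))
print("knob",P(d,486,345,.1),P(s,363,246,.1))
print("ball",P(d,348,378,.076),P(s,490,269,.076))
print("handle end",P(d,423,179,.04),P(s,207,492,.04))
print("jaw ",P(d,421,222,.04),P(s,297,412,.04))
print("base corners",[P(d,*q,.018) for q in((332,317),(418,311),(430,394),(335,401))])
print("stone/pliers/tin",P(d,351,475,.02),P(d,325,279,.01),P(d,352,215,.026))
# block corners by colour in side
hsv=cv2.cvtColor(d["frame"],cv2.COLOR_RGB2HSV)
E
```

```text
pin side [0.5265 0.0855 0.095 ] scene [0.5285 0.0853 0.095 ]
post [ 0.5277 -0.0068  0.078 ] [0.4872 0.007  0.078 ]
knob [0.3362 0.1098 0.1   ] [0.3446 0.0912 0.1   ]
ball [0.5631 0.195  0.076 ] [0.5721 0.1887 0.076 ]
handle end [ 0.5054 -0.4563  0.04  ] [ 0.507  -0.4583  0.04  ]
jaw  [ 0.4919 -0.2916  0.04  ] [ 0.5033 -0.2895  0.04  ]
base corners [array([0.6341, 0.0021, 0.018 ]), array([ 0.469 , -0.0371,  0.018 ]), array([0.4247, 0.1646, 0.018 ]), array([0.5877, 0.2027, 0.018 ])]
stone/pliers/tin [0.5329 0.3452 0.02  ] [ 0.6729 -0.1123  0.01  ] [ 0.6518 -0.3142  0.026 ]
```

```bash

python3 -m creep '[{"jaw":93,"travel":[16,-46,0],"twist":-0.06},{"jaw":93,"travel":[16,-46,0],"twist":-0.06},{"jaw":93,"travel":[16,-46,0],"twist":-0.06},{"jaw":93,"travel":[16,-46,0],"twist":-0.06},{"jaw":93,"travel":[16,-46,0],"twist":-0.06}]' 60
python3 -m creep '[{"jaw":93,"travel":[16,-46,0],"twist":-0.06},{"jaw":93,"travel":[16,-46,0],"twist":-0.06},{"jaw":93,"travel":[16,-46,0],"twist":-0.06},{"jaw":93,"travel":[16,-46,0],"twist":-0.06},{"jaw":93,"travel":[16,-46,0],"twist":-0.06}]'
python3 - <<'E'
from h import *
f=snap("wrist","w0"); print(ray(f,256,192),manip.get_state()["ee_pos"])
E
```

```text
t: 0.6
ee_pos: [0.2554, 0.2895, 0.4045]
ee_rot: [0.0, 0.308, 0.951, -0.0]
wrist_force: [1.0, 0.3, 1.2]
grip_width: 1.001
gripper_force: 0.0
t: 1.1
ee_pos: [0.3353, 0.0594, 0.4048]
ee_rot: [0.0, 0.447, 0.894, 0.0]
wrist_force: [1.1, 1.1, -1.3]
grip_width: 1.0
gripper_force: 0.0
(array([0.28589757, 0.1246949 , 0.38340464]), array([ 0.17986224, -0.24110767, -0.95371915])) [0.33819693 0.05288949 0.40503715]
```

View pics/w0.png

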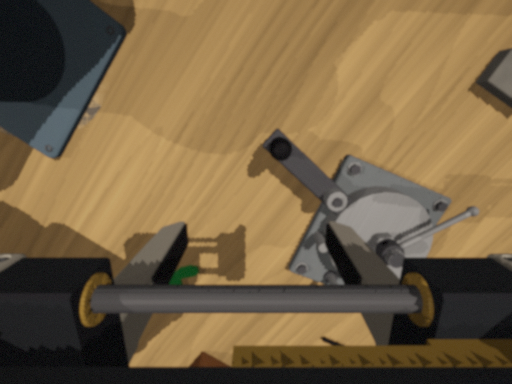

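The wrist view from above shows the bender with the knob at (281,148), swing-arm boss at (336,201), pin at about (388,243) and ball at (474,211). The post is at about (318,240), partly hidden by a finger.

```bash
python3 - <<'E'
from h import *
f=load("w0")
for n,u,v,z in(("knob",281,147,.1),("pin",387,241,.09),("ball",474,211,.076),("c1",354,169,.018),("c2",440,206,.018),("c3",300,268,.018)): print(n,onz(f,u,v,z).round(4))
E
python3 -m creep '[{"jaw":93,"travel":[16,-46,0],"twist":-0.06},{"jaw":93,"travel":[16,-46,0],"twist":-0.06},{"jaw":93,"travel":[16,-46,0],"twist":-0.06},{"jaw":93,"travel":[16,-46,0],"twist":-0.06},{"jaw":93,"travel":[16,-46,0],"twist":-0.06}]' 60
python3 -m creep '[{"jaw":93,"travel":[16,-46,0],"twist":-0.06},{"jaw":93,"travel":[16,-46,0],"twist":-0.06},{"jaw":93,"travel":[16,-46,-20],"twist":-0.06},{"jaw":93,"travel":[16,-46,-30],"twist":-0.06},{"jaw":93,"travel":[16,-20,-30],"twist":-0.06}]'
python3 - <<'E'
from h import *
f=snap("wrist","w1"); print(manip.get_state()["ee_pos"],manip.get_state()["ee_rot"])
E
```

```text
knob [0.3306 0.1082 0.1   ]
pin [0.5045 0.096  0.09  ]
ball [0.5706 0.1873 0.076 ]
c1 [0.4429 0.1403 0.018 ]
c2 [0.5791 0.1748 0.018 ]
c3 [ 0.4836 -0.0254  0.018 ]
t: 1.65
ee_pos: [0.4157, -0.1705, 0.4045]
ee_rot: [-0.0, 0.576, 0.817, 0.0]
wrist_force: [0.7, -0.1, 0.9]
grip_width: 1.002
gripper_force: 0.0
t: 2.15
ee_pos: [0.493, -0.368, 0.3286]
ee_rot: [0.001, 0.692, 0.722, -0.0]
wrist_force: [0.6, 0.6, 1.3]
grip_width: 1.003
gripper_force: 0.0
[ 0.49372746 -0.36858959  0.32177423] [-2.69456010e-03  6.93705781e-01  7.20253447e-01  1.76824727e-06]
```

View pics/w1.png

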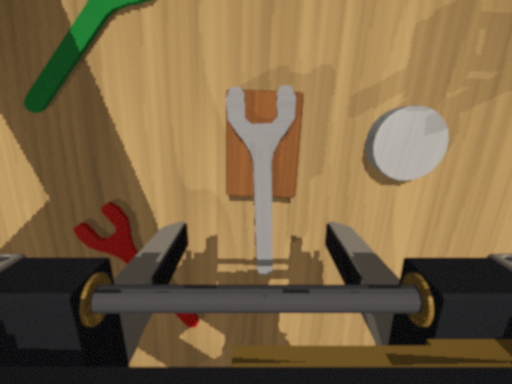

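The wrist view shows the spanner on the block: prong tips at (235,90) and (287,90), crotch at (262,125), handle end at (264,272). The block corners are at about (227,90), (302,93), (297,198) and (227,197).

```bash
python3 - <<'E'
from h import *
f=load("w1"); I=f["frame"].astype(int)
m=((I.max(2)-I.min(2)<25)&(I.max(2)>90)).astype(np.uint8); m[:80]=0;m[272:]=0;m[:,:215]=0;m[:,310:]=0
C=[]
for v in range(165,266,5):
    u=np.where(m[v])[0]
    u=u[(u>245)&(u<285)]
    if len(u): a,b=onz(f,u.min()-.5,v,.044),onz(f,u.max()+.5,v,.044); C.append((*(a+b)[:2]/2,np.linalg.norm(b-a)))
C=np.array(C); print(C[::4].round(4))
p=np.polyfit(C[:,1],C[:,0],1); print("slope dx/dy",p, "angle deg",90-np.degrees(np.arctan(p[0])))
for n,u,v in(("tipL",235,88),("tipR",287,87),("crotch",261,124),("end",264,273)): print(n,onz(f,u,v,.044).round(4))
b=[onz(f,*q,.035)[:2] for q in((227,90),(302,93),(297,197),(227,196))]; print(np.round(b,4),np.mean(b,0))
E
```

```text
[[ 0.4975 -0.3417  0.0168]
 [ 0.4995 -0.3622  0.0172]
 [ 0.5    -0.3838  0.0166]
 [ 0.5022 -0.4063  0.017 ]
 [ 0.504  -0.43    0.0163]
 [ 0.5058 -0.4548  0.0156]]
slope dx/dy [-0.07286858  0.47245075] angle deg 94.16769599644488
tipL [ 0.4693 -0.2714  0.044 ]
tipR [ 0.5166 -0.2685  0.044 ]
crotch [ 0.4946 -0.3023  0.044 ]
end [ 0.5058 -0.4652  0.044 ]
[[ 0.4611 -0.2729]
 [ 0.5322 -0.2726]
 [ 0.5366 -0.3765]
 [ 0.4623 -0.3786]] [ 0.49804452 -0.32515973]
```

```bash

python3 -m creep '[{"jaw":50,"travel":[7,-37,0],"twist":0.035},{"jaw":50,"travel":[0,0,0],"twist":0},{"jaw":50,"travel":[0,0,-30],"twist":0},{"jaw":50,"travel":[0,0,-30],"twist":0},{"jaw":50,"travel":[0,0,-30],"twist":0}]' 60
python3 -m creep '[{"jaw":50,"travel":[0,0,-17],"twist":0},{"jaw":50,"travel":[0,0,-10],"twist":0},{"jaw":50,"travel":[0,0,0],"twist":0},{"jaw":50,"travel":[0,0,0],"twist":0},{"jaw":50,"travel":[0,0,0],"twist":0}]'
python3 - <<'E'
from h import *
f=snap("wrist","w2");f=snap("side","d2"); print(manip.get_state()["ee_pos"],manip.get_state()["ee_rot"])
E
```

```text
t: 2.7
ee_pos: [0.4997, -0.4007, 0.2389]
ee_rot: [0.0, 0.678, 0.735, 0.0]
wrist_force: [0.3, -0.4, -0.4]
grip_width: 0.617
gripper_force: 0.0
t: 3.2
ee_pos: [0.5002, -0.4019, 0.2141]
ee_rot: [0.001, 0.678, 0.735, -0.0]
wrist_force: [-0.3, 0.3, -0.9]
grip_width: 0.539
gripper_force: 0.0
[ 0.4999999  -0.40189155  0.21387025] [ 1.11520613e-03  6.77877411e-01  7.35174103e-01 -1.06957682e-04]
```

View pics/w2.png

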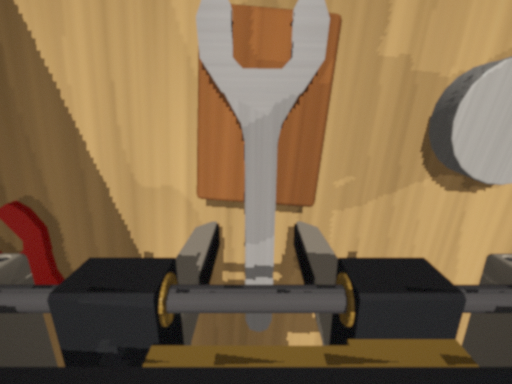

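The handle lies midway between the fingers (centre u≈260, finger faces at about 205 and 310). The grasp needs about 8 mm more in -y and 7 mm down.

```bash

python3 -m creep '[{"jaw":50,"travel":[1,-8,-7],"twist":0},{"jaw":50,"travel":[0,0,0],"twist":0},{"jaw":14,"travel":[0,0,0],"twist":0},{"jaw":14,"travel":[0,0,0],"twist":0},{"jaw":14,"travel":[0,0,0],"twist":0}]' 60
python3 -m creep '[{"jaw":14,"travel":[0,0,0],"twist":0},{"jaw":14,"travel":[0,0,0],"twist":0},{"jaw":14,"travel":[0,0,0],"twist":0},{"jaw":14,"travel":[0,0,10],"twist":0},{"jaw":14,"travel":[0,0,10],"twist":0}]'
python3 - <<'E'
from h import *
print(manip.get_state())
E
```

```text
t: 3.8
ee_pos: [0.5007, -0.4096, 0.2055]
ee_rot: [-0.0, 0.678, 0.735, 0.0]
wrist_force: [-0.8, 0.6, -0.4]
grip_width: 0.326
gripper_force: 0.0
t: 4.3
ee_pos: [0.5005, -0.4095, 0.2257]
ee_rot: [-0.001, 0.678, 0.735, 0.0]
wrist_force: [-0.0, 0.1, -1.5]
grip_width: 0.184
gripper_force: 59.8
{'t': 4.3, 'joint_positions': array([-8.57830341e-01,  5.85243876e-01,  1.49621762e+00, -6.64049794e-05,
        1.06140366e+00, -9.38805771e-01]), 'joint_vel': array([-2.50639115e-03, -1.27716150e-01, -9.02138777e-02, -1.33529634e-05,
        1.94830978e-01, -2.59025891e-03]), 'tau': array([ 1.29514679e-02, -5.73399675e+01, -2.41629750e+01,  9.02395346e-02,
       -5.80419064e-02, -7.02234756e-04]), 'ee_pos': array([ 0.50052781, -0.40946407,  0.22572536]), 'ee_rot': array([-6.35464182e-04,  6.77893925e-01,  7.35159452e-01,  4.29005489e-05]), 'wrist_force': array([-0.01123905,  0.14143946, -1.52181602]), 'torque': array([-0.1870549 ,  0.03737737,  0.03118151]), 'gripper_force': 59.821568727493286, 'grip_width': 0.18422788365043438}
```

```bash

python3 -m creep '[{"jaw":14,"travel":[0,0,30],"twist":0},{"jaw":14,"travel":[0,0,30],"twist":0},{"jaw":14,"travel":[6,30,20],"twist":0.015},{"jaw":14,"travel":[6,35,20],"twist":0.015},{"jaw":14,"travel":[6,35,20],"twist":0.015}]' 60
python3 -m creep '[{"jaw":14,"travel":[6,35,15],"twist":0.015},{"jaw":14,"travel":[6,35,15],"twist":0.015},{"jaw":14,"travel":[6,35,15],"twist":0.015},{"jaw":14,"travel":[6,35,10],"twist":0.015},{"jaw":14,"travel":[6,35,0],"twist":0.015}]' 60
python3 -m creep '[{"jaw":14,"travel":[6,35,0],"twist":0.015},{"jaw":14,"travel":[8,25,0],"twist":0.015},{"jaw":14,"travel":[0,0,0],"twist":0},{"jaw":14,"travel":[0,0,0],"twist":0},{"jaw":14,"travel":[0,0,0],"twist":0}]' 60
python3 - <<'E'
from h import *
f=snap("wrist","w3");f=snap("side","d3"); print(manip.get_state()["ee_pos"],manip.get_state()["ee_rot"])
E
```

```text
t: 4.8
ee_pos: [0.5185, -0.3088, 0.3473]
ee_rot: [0.001, 0.661, 0.75, 0.0]
wrist_force: [0.5, 1.0, -2.5]
grip_width: 0.187
gripper_force: 59.8
t: 5.3
ee_pos: [0.5488, -0.1332, 0.4035]
ee_rot: [0.002, 0.632, 0.775, 0.001]
wrist_force: [0.8, 0.2, -2.3]
grip_width: 0.184
gripper_force: 59.8
t: 5.8
ee_pos: [0.5625, -0.0754, 0.4009]
ee_rot: [0.0, 0.621, 0.784, -0.0]
wrist_force: [0.2, -0.9, -2.2]
grip_width: 0.186
gripper_force: 59.8
[ 0.56247406 -0.07571944  0.40068473] [ 1.23755016e-04  6.21521633e-01  7.83396978e-01 -1.40065774e-04]
```

View pics/w3.png

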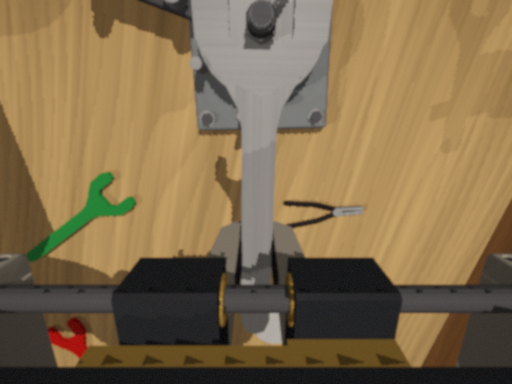

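The wrist view shows the held spanner over the bender: pin top at (261,17), post top at about (196,62), base-plate bolts at (207,118) and (316,118), and the plate's front edge from (200,131) to (325,127).

```bash
cat >> h.py <<'E'
def tool(s=None):
    s=s or manip.get_state(); w,a,b,c=s["ee_rot"]; p=s["ee_pos"]
    th=np.degrees(np.arctan2(b*b-a*a,2*a*b)); return p,th   # th = y-axis angle; spanner dir=th+90
E
python3 - <<'E'
from h import *
f=load("w3")
pin=onz(f,261,17,.097); print("pin",pin,onz(f,261,10,.09))
for n,u,v,z in(("post",196,62,.078),("e1",200,131,.018),("e2",325,127,.018),("b1",207,118,.022),("b2",316,118,.022)): print(n,onz(f,u,v,z).round(4))
a,b=onz(f,200,131,.018),onz(f,325,127,.018);print("yaw edge",np.degrees(np.arctan2(*(b-a)[1::-1])))
a,b=onz(f,207,118,.022),onz(f,316,118,.022);print("yaw bolts",np.degrees(np.arctan2(*(b-a)[1::-1])))
p,th=tool();print(th)
# spanner handle line
I=f["frame"]; 
for v in(100,140,200):
    r=I[v].astype(int); print(v,[tuple(r[u]) for u in range(232,286,4)])
h=.4007-.166
print("handle line",[onz(f,*q,h+.0045).round(4) for q in((258,230),(260,110))])
t=np.radians(th+90); print("jaw", p[:2]+.126*np.array([np.cos(t),np.sin(t)]))
d=load("d3"); print("side jaw px",proj(d,[*(p[:2]+.126*np.array([np.cos(t),np.sin(t)])),h]))
E
python3 - <<'E'
import cv2
i=cv2.imread("pics/d3.png")[100:300,150:400]; cv2.imwrite("pics/d3c.png",cv2.resize(i,(750,600),interpolation=cv2.INTER_CUBIC))
E
```

```text
pin [0.52946468 0.081313   0.097     ] [0.52778041 0.08875699 0.09      ]
post [0.4735 0.0323 0.078 ]
e1 [ 0.4784 -0.0425  0.018 ]
e2 [6.364e-01 1.000e-04 1.800e-02]
b1 [ 0.4851 -0.0238  0.022 ]
b2 [0.6207 0.0082 0.022 ]
yaw edge 15.095236599458625
yaw bolts 13.299763805576637
13.14532334181851
100 [(np.int64(97), np.int64(95), np.int64(91)), (np.int64(154), np.int64(149), np.int64(144)), (np.int64(153), np.int64(148), np.int64(143)), (np.int64(152), np.int64(146), np.int64(142)), (np.int64(158), np.int64(152), np.int64(148)), (np.int64(157), np.int64(153), np.int64(148)), (np.int64(156), np.int64(152), np.int64(147)), (np.int64(157), np.int64(152), np.int64(148)), (np.int64(159), np.int64(154), np.int64(149)), (np.int64(158), np.int64(154), np.int64(149)), (np.int64(157), np.int64(153), np.int64(148)), (np.int64(155), np.int64(150), np.int64(145)), (np.int64(156), np.int64(151), np.int64(146)), (np.int64(154), np.int64(149), np.int64(143))]
140 [(np.int64(181), np.int64(147), np.int64(93)), (np.int64(121), np.int64(94), np.int64(58)), (np.int64(109), np.int64(91), np.int64(69)), (np
[... 615 characters left out ...]
4(114), np.int64(95), np.int64(72)), (np.int64(143), np.int64(138), np.int64(132)), (np.int64(141), np.int64(137), np.int64(132)), (np.int64(141), np.int64(135), np.int64(130)), (np.int64(140), np.int64(135), np.int64(130)), (np.int64(142), np.int64(137), np.int64(132)), (np.int64(142), np.int64(137), np.int64(133)), (np.int64(143), np.int64(139), np.int64(133)), (np.int64(143), np.int64(136), np.int64(127)), (np.int64(178), np.int64(143), np.int64(92)), (np.int64(175), np.int64(142), np.int64(90)), (np.int64(151), np.int64(119), np.int64(74))]
handle line [array([ 0.5597, -0.0609,  0.2392]), array([0.5455, 0.003 , 0.2392])]
jaw [0.53381893 0.0469789 ]
side jaw px [241.07919882 161.18491984]
```

View pics/d3c.png

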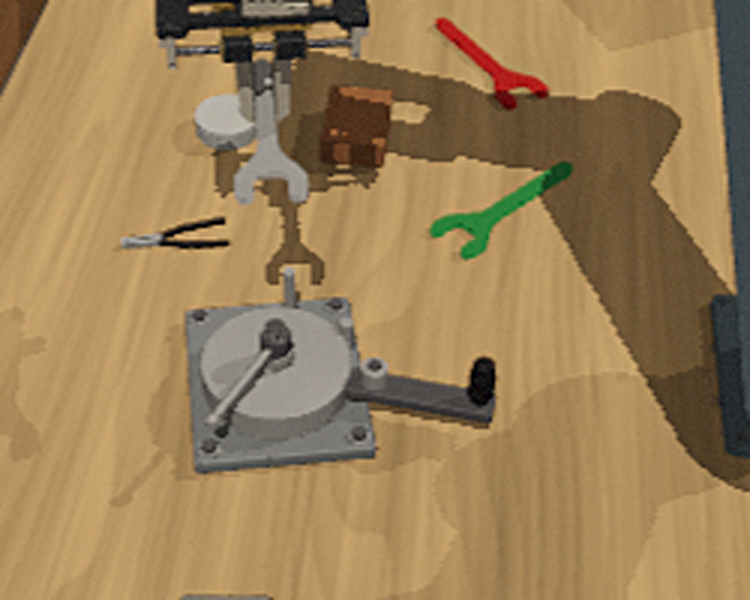

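The side crop (×3, offset 150,100) shows the pin top at (277,325), post top at (290,272), ball at (217,420) and the spanner's prong tips at (242,198) and (298,198).

```bash
python3 - <<'E'
from h import *
d=load("d3")
P=lambda u,v,z:onz(d,150+u/3,100+v/3,z).round(4)
print("pin",P(277,325,.097),"post",P(290,272,.078),"ball",P(217,420,.076),"tips",P(242,200,.235),P(298,200,.235))
p,th=tool();t=np.radians(th+90);print("tip exp",p[:2]+.141*np.array([np.cos(t),np.sin(t)]))
b=[P(*q,.02) for q in((198,316),(336,303),(360,433),(209,446))];print(b,np.mean(b,0));
print("yaws",[np.degrees(np.arctan2(*(x-y)[1::-1])) for x,y in((b[0],b[1]),(b[3],b[2]))])
# scene
s=load("s0");q=lambda u,v,z:onz(s,u*.64,v*.64,z).round(4)
print("predicted scene px/0.64 post",proj(s,[.527,-.008,.078])/.64,"pin",proj(s,[.528,.084,.097])/.64)
E
```

```text
pin [0.527  0.0863 0.097 ] post [ 0.5284 -0.0042  0.078 ] ball [0.5653 0.1886 0.076 ] tips [0.5571 0.0725 0.235 ] [0.5092 0.066  0.235 ]
tip exp [0.5304076  0.06158585]
[array([0.6209, 0.0127, 0.02  ]), array([ 0.4846, -0.0245,  0.02  ]), array([0.4417, 0.1408, 0.02  ]), array([0.5783, 0.1751, 0.02  ])] [0.531375 0.076025 0.02    ]
yaws [np.float64(15.265788970396038), np.float64(14.095443494574202)]
predicted scene px/0.64 post [415.845227   306.67362041] pin [443.46531206 275.24077912]
```

```bash

python3 -m creep '[{"jaw":14,"travel":[6,0,-20],"twist":0.022},{"jaw":14,"travel":[0,0,-25],"twist":0},{"jaw":14,"travel":[0,0,-25],"twist":0},{"jaw":14,"travel":[0,0,-20],"twist":0},{"jaw":14,"travel":[0,0,-5],"twist":0}]' 60
python3 -m creep '[{"jaw":14,"travel":[0,0,0],"twist":0},{"jaw":14,"travel":[0,0,0],"twist":0},{"jaw":14,"travel":[0,0,0],"twist":0},{"jaw":14,"travel":[0,0,0],"twist":0},{"jaw":14,"travel":[0,0,0],"twist":0}]' 60
python3 - <<'E'
from h import *
f=snap("side","d4"); g=snap("scene","s4");w=snap("wrist","w4"); p,th=tool();print(p,th)
i=f["frame"][130:230,180:300,::-1];j=g["frame"][140:240,220:340,::-1]
cv2.imwrite("pics/c4.png",np.hstack([cv2.resize(x,(390,325),interpolation=cv2.INTER_CUBIC) for x in(i,j)]))
E
```

```text
t: 6.4
ee_pos: [0.5677, -0.0754, 0.303]
ee_rot: [-0.002, 0.613, 0.79, -0.001]
wrist_force: [-0.5, 0.5, -2.7]
grip_width: 0.185
gripper_force: 59.8
t: 6.9
ee_pos: [0.5688, -0.0747, 0.3063]
ee_rot: [0.001, 0.612, 0.791, 0.0]
wrist_force: [-0.9, -0.2, -1.8]
grip_width: 0.185
gripper_force: 59.8
[ 0.5687118  -0.07454501  0.30580325] 14.504787335067707
```

View pics/c4.png

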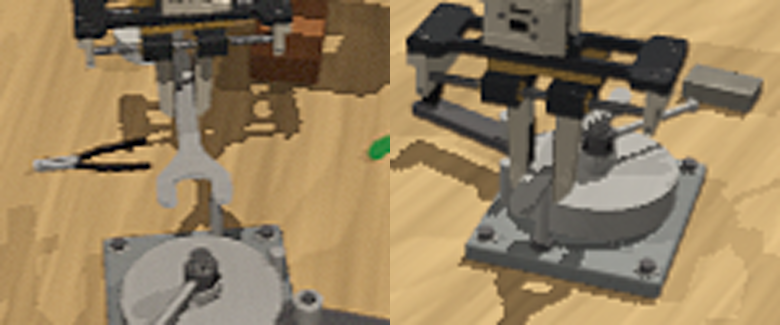

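In the side crop (×3.25, offset 180,130) the prong tips are at (165,204) and (223,206), the pin top at about (203,258) and the post top at about (215,200).

```bash
python3 - <<'E'
from h import *
d=load("d4")
P=lambda u,v,z:onz(d,180+u/3.25,130+v/3.25,z)
for h in(.140,.135): 
  a,b=P(165,204,h),P(223,206,h);print("tips",a,b,(a+b)/2,np.linalg.norm(a-b))
print("pin",P(203,258,.097))
p,th=tool();t=np.radians(th+90);u=np.array([np.cos(t),np.sin(t)]);print("tip exp",p[:2]+.141*u,"jaw",p[:2]+.126*u)
pin=np.array([.5278,.0845]);print("off along/lat",(p[:2]+.126*u-pin)@u,(p[:2]+.126*u-pin)@np.array([u[1],-u[0]]))
E
```

```text
tips [0.56035461 0.07275911 0.14      ] [0.51153019 0.06854801 0.14      ] [0.5359424  0.07065356 0.14      ] 0.04900568183034868
tips [0.56141155 0.06776671 0.135     ] [0.51230207 0.06353102 0.135     ] [0.53685681 0.06564886 0.135     ] 0.049291802270769285
pin [0.52600509 0.09026616 0.097     ]
tip exp [0.53339681 0.06196086] jaw [0.53715373 0.04743896]
off along/lat -0.038222528254701786 -0.000226747544327199
```

```bash
python3 - <<'E'
from h import *
d=load("d4");I=d["frame"].astype(int)
def show(r0,r1,c0,c1):
    for v in range(r0,r1): print(v,''.join('#' if I[v,u].max()<85 and I[v,u].max()-I[v,u].min()<20 else ('o' if I[v,u].max()-I[v,u].min()<25 else '.') for u in range(c0,c1)))
print("cols 224-258");show(172,228,224,258)
print(proj(d,[.5278,.0845,.097]),proj(d,[.5278,.0845,.086]))
E
```

```text
cols 224-258
172 ...........ooooooo................
173 #..........ooooooo................
174 ...........ooooooo................
175 ...........ooooooo................
176 ...........oooooooo...............
177 ...........ooooooooo..............
178 ..........ooooooooooo.............
179 .........ooooooooooooo............
180 o........oooooooooooooo...........
181 ##......oooooooooooooooo..........
182 .......oooooooooooooooooo.........
183 ......oooooooooooooooooooo........
184 .....ooooooooooooooooooooo........
185 .....oooooo..........oooooo.......
186 .....ooooo...........oooooo.......
187 .....ooooo...........oooooo.......
188 .....ooooo...........oooooo.......
189 .....ooooo...........oooooo.......
190 .....ooooo...........oooooo.......
191 .....ooooo...........oooooo.......
192 .....ooooo..........oooooo........
193 ......oooo..........oooo..........
194 .....................ooo..........
195 .....................ooo..........
196 .....................ooo..........
197 .....................oooo.........
198 .....................ooo..........
199 .....................oooo.....
[... 452 characters left out ...]
##oo##o##ooooooooooo
212 ooooooooooooo#o#oo#####ooooooooooo
213 ooooooooooooo###ooooo##ooooooooooo
214 ooooooooooooo####oooo###oooooooooo
215 ooooooooooooo###########oooooooooo
216 ooooooooooooo#oo#######ooooooooooo
217 ooooooooooooooooo#####oooooooooooo
218 oooooooooooooooo#####ooooooooooooo
219 ooooooooooooooo####ooooooooooooooo
220 ooooooooooooooo#oooooooooooooooooo
221 oooooooooooooo#ooooooo#ooooooooooo
222 ooooooooooooo#oooooooooooooooooooo
223 oooooooooooo##oooooooooooooooooooo
224 ooooooooooo###oooooooooooooooooooo
225 ooooooooooo##ooooooooooooooooooooo
226 oooooooooo##oooooooooooooooooooooo
227 ooooooooo##ooooooooooooooooooooooo
[242.14165032 207.82767206] [242.21615894 210.53717298]
```

```bash
python3 - <<'E'
from h import *
d=load("d4")
p,th=tool();t=np.radians(th+90);u=np.array([np.cos(t),np.sin(t)]);h=p[2]-.166+.0045
for s in(.141,.126,.111,.07): print(s,proj(d,[*(p[:2]+s*u),h]))
q=load("w4");I=q["frame"].astype(int)
for v in(60,100,150,200):
    g=np.where(I[v].max(1)-I[v].min(1)<22)[0]; g=g[(g>215)&(g<305)]; print(v,g.min(),g.max(),onz(q,(g.min()+g.max())/2,v,h))
for s in(0.04,.08,.1): print(proj(q,[*(p[:2]+s*u),h]))
E
```

```text
0.141 [241.06254042 189.8459434 ]
0.126 [240.53744689 186.10073199]
0.111 [240.02131475 182.41943741]
0.07 [238.65447194 172.67047843]
60 216 304 [0.54425565 0.02536345 0.14430325]
100 216 304 [0.54885193 0.00801078 0.14430325]
150 243 274 [ 0.55440586 -0.01599799  0.14430325]
200 242 272 [ 0.56059809 -0.04276605  0.14430325]
[256.84071007 187.42187181]
[257.02892454 110.36603337]
[257.13591687  66.56289997]
```

```bash

python3 -m creep '[{"jaw":14,"travel":[-1,-1,-15],"twist":0},{"jaw":14,"travel":[0,0,-20],"twist":0},{"jaw":14,"travel":[0,0,-20],"twist":0},{"jaw":14,"travel":[0,0,-10],"twist":0},{"jaw":14,"travel":[0,0,0],"twist":0}]' 60
python3 -m creep '[{"jaw":14,"travel":[0,0,-5],"twist":0},{"jaw":14,"travel":[0,0,-3],"twist":0},{"jaw":14,"travel":[0,0,0],"twist":0},{"jaw":14,"travel":[0,0,0],"twist":0},{"jaw":14,"travel":[0,0,0],"twist":0}]' 60
```

```text
t: 7.55
ee_pos: [0.5671, -0.0755, 0.2391]
ee_rot: [-0.002, 0.612, 0.791, -0.001]
wrist_force: [0.2, 0.3, -2.0]
grip_width: 0.186
gripper_force: 59.8
t: 8.05
ee_pos: [0.5678, -0.0757, 0.233]
ee_rot: [0.0, 0.612, 0.791, 0.0]
wrist_force: [0.0, -0.9, -1.5]
grip_width: 0.189
gripper_force: 59.8
```

```bash

python3 -m creep '[{"jaw":14,"travel":[0,0,-4],"twist":0},{"jaw":14,"travel":[0,0,0],"twist":0},{"jaw":14,"travel":[0,0,-3],"twist":0},{"jaw":14,"travel":[0,0,0],"twist":0},{"jaw":14,"travel":[0,0,0],"twist":0}]' 60
python3 -m creep '[{"jaw":14,"travel":[0,0,-3],"twist":0},{"jaw":14,"travel":[0,0,0],"twist":0},{"jaw":14,"travel":[0,0,-2],"twist":0},{"jaw":14,"travel":[0,0,0],"twist":0},{"jaw":14,"travel":[0,0,0],"twist":0}]' 60
```

```text
t: 8.55
ee_pos: [0.5676, -0.0756, 0.2253]
ee_rot: [-0.0, 0.612, 0.791, -0.0]
wrist_force: [-0.3, -0.4, -1.3]
grip_width: 0.188
gripper_force: 59.8
t: 9.05
ee_pos: [0.5677, -0.0756, 0.2206]
ee_rot: [0.0, 0.612, 0.791, 0.0]
wrist_force: [-0.5, -0.2, -1.6]
grip_width: 0.187
gripper_force: 59.8
```

```bash

python3 -m creep '[{"jaw":14,"travel":[0,0,-1],"twist":0},{"jaw":14,"travel":[0,0,0],"twist":0},{"jaw":14,"travel":[0,0,-1],"twist":0},{"jaw":14,"travel":[0,0,0],"twist":0},{"jaw":14,"travel":[0,0,0],"twist":0}]' 60
python3 - <<'E'
from h import *
f=snap("side","d5");g=snap("scene","s5"); print(manip.get_state()["torque"],manip.get_state()["wrist_force"])
i=f["frame"][160:230,190:290,::-1];j=g["frame"][150:220,230:330,::-1]
cv2.imwrite("pics/c5.png",np.hstack([cv2.resize(x,(400,280),interpolation=cv2.INTER_CUBIC) for x in(i,j)]))
E
```

```text
t: 9.55
ee_pos: [0.5678, -0.0757, 0.2187]
ee_rot: [0.0, 0.612, 0.791, 0.0]
wrist_force: [-0.8, -0.1, 1.1]
grip_width: 0.185
gripper_force: 59.8
[0.00025381 0.07787923 0.03620113] [-0.76187749 -0.61480365  0.76363517]
```

View pics/c5.png

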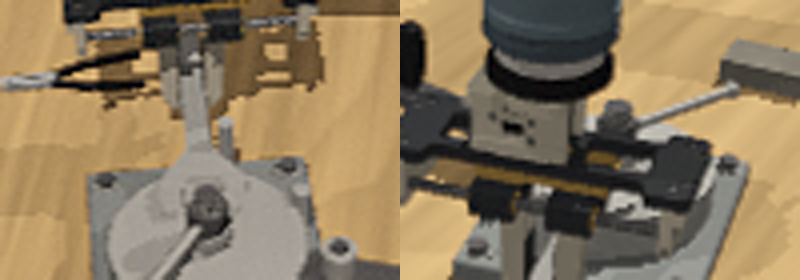

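The side crop shows the spanner head on the hub just outside the nut, handle to the left of the post and clear of it. A small upward force confirms contact with the hub, so I slide along the jaw axis.

```bash

python3 -m creep '[{"jaw":14,"travel":[-1.2,4.8,0],"twist":0},{"jaw":14,"travel":[-1.3,4.9,0],"twist":0},{"jaw":14,"travel":[-1.2,4.8,0],"twist":0},{"jaw":14,"travel":[0,0,0],"twist":0},{"jaw":14,"travel":[0,0,0],"twist":0}]' 60
python3 -m creep '[{"jaw":14,"travel":[-1,4,0],"twist":0},{"jaw":14,"travel":[0,0,0],"twist":0},{"jaw":14,"travel":[-1,4,0],"twist":0},{"jaw":14,"travel":[0,0,0],"twist":0},{"jaw":14,"travel":[0,0,0],"twist":0}]' 60
```

```text
t: 10.15
ee_pos: [0.5638, -0.0604, 0.2186]
ee_rot: [-0.0, 0.612, 0.791, 0.0]
wrist_force: [0.9, 2.2, 1.7]
grip_width: 0.189
gripper_force: 59.8
t: 10.65
ee_pos: [0.562, -0.053, 0.2186]
ee_rot: [-0.0, 0.612, 0.791, 0.0]
wrist_force: [0.9, -0.6, 3.5]
grip_width: 0.187
gripper_force: 59.8
```

```bash

python3 -m creep '[{"jaw":14,"travel":[-1,4,0],"twist":0},{"jaw":14,"travel":[0,0,0],"twist":0},{"jaw":14,"travel":[-1,4,0],"twist":0},{"jaw":14,"travel":[0,0,0],"twist":0},{"jaw":14,"travel":[0,0,0],"twist":0}]' 60
python3 -m creep '[{"jaw":14,"travel":[-0.8,3,0],"twist":0},{"jaw":14,"travel":[0,0,0],"twist":0},{"jaw":14,"travel":[-0.7,3,0],"twist":0},{"jaw":14,"travel":[0,0,0],"twist":0},{"jaw":14,"travel":[0,0,0],"twist":0}]' 60
python3 - <<'E'
from h import *
p,th=tool();print(th,manip.get_state()["torque"])
E
```

```text
t: 11.15
ee_pos: [0.56, -0.0449, 0.2186]
ee_rot: [-0.0, 0.612, 0.791, 0.0]
wrist_force: [0.0, -0.9, 4.3]
grip_width: 0.19
gripper_force: 59.8
t: 11.65
ee_pos: [0.5585, -0.039, 0.2186]
ee_rot: [0.0, 0.612, 0.791, 0.0]
wrist_force: [0.5, -3.4, 5.4]
grip_width: 0.184
gripper_force: 59.8
14.495739246494493 [-0.32276987 -0.09659057 -0.09323058]
```

```bash

python3 -m creep '[{"jaw":14,"travel":[-0.4,1.5,0],"twist":0},{"jaw":14,"travel":[0,0,0],"twist":0},{"jaw":14,"travel":[0,0,0],"twist":0},{"jaw":14,"travel":[0,0,0],"twist":0},{"jaw":14,"travel":[0,0,0],"twist":0}]' 60
python3 -m creep '[{"jaw":14,"travel":[-0.4,1.5,0],"twist":0},{"jaw":14,"travel":[0,0,0],"twist":0},{"jaw":14,"travel":[0,0,0],"twist":0},{"jaw":14,"travel":[0,0,0],"twist":0},{"jaw":14,"travel":[0,0,0],"twist":0}]' 60
python3 -m creep '[{"jaw":14,"travel":[-0.4,1.5,0],"twist":0},{"jaw":14,"travel":[0,0,0],"twist":0},{"jaw":14,"travel":[0,0,0],"twist":0},{"jaw":14,"travel":[0,0,0],"twist":0},{"jaw":14,"travel":[0,0,0],"twist":0}]' 60
```

```text
t: 12.15
ee_pos: [0.5582, -0.0377, 0.2187]
ee_rot: [0.0, 0.612, 0.791, 0.0]
wrist_force: [1.1, -3.9, 6.1]
grip_width: 0.19
gripper_force: 59.8
t: 12.65
ee_pos: [0.5579, -0.0364, 0.2188]
ee_rot: [0.0, 0.612, 0.791, -0.0]
wrist_force: [1.6, -4.0, 5.0]
grip_width: 0.183
gripper_force: 59.8
t: 13.15
ee_pos: [0.5578, -0.0358, 0.2189]
ee_rot: [0.001, 0.612, 0.791, -0.0]
wrist_force: [2.7, -9.2, 4.5]
grip_width: 0.182
gripper_force: 59.8
```

```bash

python3 -m creep '[{"jaw":14,"travel":[-0.3,1,0],"twist":0},{"jaw":14,"travel":[0,0,0],"twist":0},{"jaw":14,"travel":[0,0,0],"twist":0},{"jaw":14,"travel":[0,0,0],"twist":0},{"jaw":14,"travel":[0,0,0],"twist":0}]' 60
python3 - <<'E'
from h import *
p,th=tool();t=np.radians(th+90);u=np.array([np.cos(t),np.sin(t)]);print(th,p,p[:2]+.126*u,manip.get_state()["torque"])
d=snap("side","d6");I=d["frame"].astype(int)
for v in range(176,222): print(v,''.join('#' if I[v,u].max()<85 else ('o' if I[v,u].max()-I[v,u].min()<25 and I[v,u].max()>150 else ('-' if I[v,u].max()-I[v,u].min()<25 else '.')) for u in range(222,262)))
print(proj(d,[*(p[:2]+.126*u),.059]),proj(d,[*(p[:2]+.109*u),.059]))
E
```

```text
t: 13.65
ee_pos: [0.5577, -0.0354, 0.219]
ee_rot: [0.002, 0.612, 0.791, -0.001]
wrist_force: [2.0, -11.7, 2.7]
grip_width: 0.185
gripper_force: 59.8
14.513829022326375 [ 0.55773273 -0.0354      0.21897366] [0.5261554  0.08657898] [-1.71347715e+00 -2.57975031e-01 -2.33138720e-04]
176 .....##########-----..###########.#.....
177 ---..###############.#########..........
178 ##...#########-----###########..........
179 ....##########----.###########..........
180 ###############---.###---...............
181 ######..#----##----##----...............
182 ##.......----#--#-o-...#-...............
183 .........#---##--oo-...--...............
184 .........#---##----#..-#-...............
185 .........#---#######....#.............##
186 .........#..#####-o-................#...
187 .............-###-o-....................
188 ..............-oooo-....................
189 .............--oo-o-...oo..............#
190 ..........-..--o--o--.--oo..........##..
191 .............--o--oo-.--o-..............
192 ..............-o---o-.----..............
193 ##...........--o--oo-.----..............
194 ......
[... 605 characters left out ...]
ooooooooooo---
208 --oooooooooo--oo-##-#-#oooooooooooooooo-
209 -ooooooooooo-ooo-#-------oooooooooooooo-
210 ooooooooooooooo-###--#---ooooooooooooooo
211 oooooooooooooo---#---#--#-oooooooooooooo
212 oooooooooooooo-#-#--#--##ooooooooooooooo
213 oooooooooooooo-###-----###-ooooooooooooo
214 oooooooooooooo-###-----##-oooo--oooooooo
215 oooooooooooooo-##########-oooooooooooooo
216 ooooooo-oo--oo-#--#######-oooooooooooooo
217 ooooooo---------oo-#####-ooooooooooooooo
218 oooooooo-------oo-#####--ooooooooooooooo
219 ooooo---o-----oo-####-----ooooo-oooooooo
220 ooooo-oo-----ooo-#--o-----ooooo--ooooooo
221 oooo-o-oo---ooo-#-------##-ooooooooooooo
[242.8553681  217.64260129] [242.26254626 213.27958883]
```

Push resistance rose sharply, with the jaw centre at (0.526, 0.087) on the pin estimate, so the spanner is home. I release it, rise and check.

```bash

python3 -m creep '[{"jaw":45,"travel":[0,0,0],"twist":0},{"jaw":45,"travel":[0,0,0],"twist":0},{"jaw":45,"travel":[0,0,0],"twist":0},{"jaw":45,"travel":[0,0,0],"twist":0},{"jaw":45,"travel":[0,0,0],"twist":0}]' 60
python3 -m creep '[{"jaw":45,"travel":[0,0,10],"twist":0},{"jaw":45,"travel":[0,0,20],"twist":0},{"jaw":45,"travel":[0,0,40],"twist":0},{"jaw":45,"travel":[0,0,50],"twist":0},{"jaw":45,"travel":[0,0,30],"twist":0}]' 60
python3 -m creep '[{"jaw":0,"travel":[0,0,30],"twist":-0.08},{"jaw":0,"travel":[0,0,0],"twist":-0.08},{"jaw":0,"travel":[0,0,0],"twist":-0.08},{"jaw":0,"travel":[0,0,0],"twist":0},{"jaw":0,"travel":[0,0,0],"twist":0}]' 60
python3 - <<'E'
from h import *
w=snap("wrist","w7");s=snap("scene","s7");d=snap("side","d7")
p,th=tool();print(p,th)
print(proj(w,[.5265,.0865,.097]))
E
```

```text
t: 14.2
ee_pos: [0.5567, -0.0332, 0.2182]
ee_rot: [-0.0, 0.612, 0.791, -0.0]
wrist_force: [0.3, 0.2, 0.1]
grip_width: 0.474
gripper_force: 0.0
t: 14.7
ee_pos: [0.5573, -0.0336, 0.3731]
ee_rot: [0.002, 0.612, 0.791, 0.001]
wrist_force: [0.5, -0.2, 0.9]
grip_width: 0.486
gripper_force: 0.0
t: 15.2
ee_pos: [0.5568, -0.0335, 0.3989]
ee_rot: [0.0, 0.702, 0.712, 0.0]
wrist_force: [0.3, 0.1, -1.4]
grip_width: 0.103
gripper_force: 0.0
[ 0.55690751 -0.03359756  0.39843953] 0.8180688733554811
[226.84486338  64.04073929]
```

View pics/w7.png

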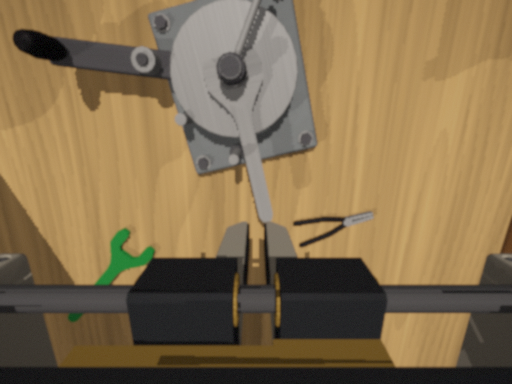

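The spanner sits home around the nut, its handle running from (245,110) to (265,218) just right of the post at (235,158). The pin is at (231,67), and the bar runs up-right through (262,10).

```bash
python3 - <<'E'
from h import *
w=load("w7")
print("pin",onz(w,231,67,.097),"post",onz(w,235,156,.078))
a,b=onz(w,238,50,.08),onz(w,262,5,.08);print("bar ang",a,b,np.degrees(np.arctan2(*(b-a)[1::-1])))
a,b=onz(w,264,218,.059),onz(w,243,120,.059);print("handle",a,b,np.degrees(np.arctan2(*(b-a)[1::-1])), np.linalg.norm(a-b))
d=load("d7");I=d["frame"].astype(int)
print("ball pred px",proj(d,[.5668,.188,.076]))
for v in range(225,250): print(v,''.join('%4d'%I[v,u].max() for u in range(214,234)))
E
python3 -m creep '[{"jaw":0,"travel":[-3,40,0],"twist":-0.08},{"jaw":0,"travel":[-3,40,-5],"twist":-0.08},{"jaw":0,"travel":[-6,40,-10],"twist":-0.08},{"jaw":0,"travel":[-7,40,-10],"twist":-0.08},{"jaw":0,"travel":[-8,40,-10],"twist":-0.08}]' 60
```

```text
pin [0.53041871 0.08398571 0.097     ] post [ 0.53224848 -0.00471422  0.078     ]
bar ang [0.53603207 0.10178544 0.08      ] [0.55897424 0.14082513 0.08      ] 59.55882510551434
handle [ 0.56721688 -0.08695896  0.059     ] [0.54017964 0.03350694 0.059     ] 102.64978191084501 0.12346272014464653
ball pred px [221.83837087 239.75627144]
225  108 112 104 116 151 162 147 141 142 143 139 141 138 138 144 143 134 151 169 148
226  110 109 114 101 146 165 148 140 141 138 143 141 141 142 139 130 145 169 160 103
227  108 112 114  86 127 162 160 144 139 138 138 141 138 141 123 138 173 164 113  76
228  107 113 111  85  72 144 166 157 157 158 161 149 140 126 138 166 163 115  80  76
229  106 117 114  98  72 124 158 161 161 159 153 142 120 131 161 168 130  82  76  73
230  113 113 114 100  75  77 137 165 158 147 139 142 135 155 169 142  91  75  72 135
231  109 113 112 105  84  81  89 142 151 143 142 133 148 165 158 103  69  76 140 164
232  108 111 112 113  95  79  87  93 134 145 131 142 167 162 112  72  67 138 161 163
233  105 110 112 115 104  88  85  88  91 101 138 169 166 115  74  67 134 164 162 1
[... 804 characters left out ...]
  44  42  48  38 101 114 109 107 107 107 107 109
244  110 110 115 115 114 115 117  81  41  47  44  42  96 115 111 101  97 105 107 112
245  119 111 113 112 113 116 118 118  77  33  36  92 114 114 115 109 107 109 109 106
246  116 111 114 109  98  93  79 106 120 112 114 116 111 114 110 112 114 112 116 111
247  113 106 124  99  80  84  83  75  68  99 112 113 111 110 110 113 112 112 116 113
248  132 117 129 106  82  88  85  62 113 123 112 113 113 111 112 111 112 111 108 113
249  132 113 106  74  71  83  79  44 137 139 108 110 108 111 110 106 112 113 106 109
t: 15.85
ee_pos: [0.5296, 0.1678, 0.3631]
ee_rot: [-0.0, 0.831, 0.557, 0.0]
wrist_force: [0.9, 0.8, 0.1]
grip_width: 0.002
gripper_force: 0.0
```

```bash

python3 -m creep '[{"jaw":0,"travel":[-1,14,-20],"twist":0},{"jaw":0,"travel":[0,0,-35],"twist":0},{"jaw":0,"travel":[0,0,-35],"twist":0},{"jaw":0,"travel":[0,0,-20],"twist":0},{"jaw":0,"travel":[0,0,-5],"twist":0}]' 60
python3 -m creep '[{"jaw":0,"travel":[4.6,-1.9,0],"twist":0},{"jaw":0,"travel":[0,0,0],"twist":0},{"jaw":0,"travel":[4.6,-1.9,0],"twist":0},{"jaw":0,"travel":[0,0,0],"twist":0},{"jaw":0,"travel":[0,0,0],"twist":0}]' 60
cat >> h.py <<'E'
def mom(pin=(.5275,.0858)):
    s=manip.get_state(); p,th=tool(s); F=s["wrist_force"];r=p[:2]-np.array(pin)
    f=np.hypot(F[0],F[1]); print("tcp",p.round(4),"th %.1f"%th,"F",F.round(1),"rad %.3f ang %.1f"%(np.hypot(*r),np.degrees(np.arctan2(r[1],r[0]))),"M cw %.3f (r x F only %.3f)"%(s["torque"][2]+r[0]*F[1]-r[1]*F[0],r[0]*F[1]-r[1]*F[0]))
E
python3 -c "from h import *; mom()"
```

```text
t: 16.35
ee_pos: [0.5278, 0.1803, 0.2457]
ee_rot: [-0.001, 0.83, 0.558, -0.003]
wrist_force: [0.2, -0.1, -0.2]
grip_width: 0.005
gripper_force: 0.0
t: 16.85
ee_pos: [0.5385, 0.1764, 0.2493]
ee_rot: [0.0, 0.83, 0.558, 0.001]
wrist_force: [0.3, -0.9, -0.8]
grip_width: 0.007
gripper_force: 0.0
tcp [0.5385 0.1764 0.2493] th -22.2 F [ 0.3 -0.9 -0.8] rad 0.091 ang 83.1 M cw -0.064 (r x F only -0.037)
```

```bash
python3 -c "
import numpy as np
for k in range(17):
    a=np.radians(83.1)-.1*k; print(k,round(np.degrees(a),1),(92*np.array([np.cos(a-.1)-np.cos(a),np.sin(a-.1)-np.sin(a)])).round(1))
"
python3 -m creep '[{"jaw":0,"travel":[4.6,-0.6,0],"twist":-0.05},{"jaw":0,"travel":[0,0,0],"twist":0},{"jaw":0,"travel":[4.5,-1,0],"twist":-0.05},{"jaw":0,"travel":[0,0,0],"twist":0},{"jaw":0,"travel":[0,0,0],"twist":0}]' 60
python3 -c "from h import *; mom()"
```

```text
0 83.1 [ 9.1 -1.6]
1 77.4 [ 8.9 -2.5]
2 71.6 [ 8.6 -3.3]
3 65.9 [ 8.2 -4.2]
4 60.2 [ 7.7 -5. ]
5 54.5 [ 7.2 -5.7]
6 48.7 [ 6.6 -6.4]
7 43.0 [ 5.9 -7. ]
8 37.3 [ 5.2 -7.6]
9 31.5 [ 4.4 -8.1]
10 25.8 [ 3.6 -8.5]
11 20.1 [ 2.7 -8.8]
12 14.3 [ 1.8 -9. ]
13 8.6 [ 0.9 -9.1]
14 2.9 [ 0.  -9.2]
15 -2.8 [-0.9 -9.2]
16 -8.6 [-1.8 -9. ]
t: 17.35
ee_pos: [0.5471, 0.175, 0.2486]
ee_rot: [-0.0, 0.856, 0.517, -0.0]
wrist_force: [-0.3, 0.0, -0.5]
grip_width: 0.007
gripper_force: 0.2
tcp [0.5471 0.175  0.2486] th -27.8 F [-0.3  0.  -0.5] rad 0.091 ang 77.6 M cw 0.016 (r x F only 0.024)
```

```bash

python3 -m creep '[{"jaw":0,"travel":[4.5,-1.1,0],"twist":-0.05},{"jaw":0,"travel":[0,0,0],"twist":0},{"jaw":0,"travel":[4.4,-1.4,0],"twist":-0.05},{"jaw":0,"travel":[0,0,0],"twist":0},{"jaw":0,"travel":[0,0,0],"twist":0}]' 60
python3 -c "from h import *; mom()"
python3 -m creep '[{"jaw":0,"travel":[4.3,-1.6,0],"twist":-0.05},{"jaw":0,"travel":[0,0,0],"twist":0},{"jaw":0,"travel":[4.3,-1.7,0],"twist":-0.05},{"jaw":0,"travel":[0,0,0],"twist":0},{"jaw":0,"travel":[0,0,0],"twist":0}]' 60
python3 -c "from h import *; mom()"
```

```text
t: 17.85
ee_pos: [0.5561, 0.1725, 0.2486]
ee_rot: [0.0, 0.881, 0.473, 0.0]
wrist_force: [-0.8, 0.8, 0.3]
grip_width: 0.005
gripper_force: 0.4
tcp [0.5561 0.1725 0.2486] th -33.5 F [-0.8  0.8  0.3] rad 0.091 ang 71.8 M cw 0.121 (r x F only 0.090)
t: 18.35
ee_pos: [0.5647, 0.1691, 0.2485]
ee_rot: [0.0, 0.903, 0.429, 0.0]
wrist_force: [0.1, 0.6, 0.7]
grip_width: 0.006
gripper_force: 0.3
tcp [0.5647 0.1691 0.2485] th -39.2 F [0.1 0.6 0.7] rad 0.091 ang 65.9 M cw 0.028 (r x F only 0.015)
```

```bash
python3 - <<'E'
from h import *
s0=load("s7");s=snap("scene","s8")
A=s0["frame"].astype(int);B=s["frame"].astype(int)
for a in(68,60,52,44):
    t=np.radians(a);X=[.5275+.109*np.cos(t),.0858+.109*np.sin(t),.076];u,v=proj(s,X).round().astype(int)
    print(a,u,v,"before",A[v-1:v+2,u-1:u+2].mean((0,1)).round(),"now",B[v-1:v+2,u-1:u+2].mean((0,1)).round())
F=np.array([ [*manip.get_state()["wrist_force"]] for _ in range(5)]);print(F.mean(0))
def am(I,c0,c1,r0,r1):
    for v in range(r0,r1): print(v,''.join('o' if I[v,u].max()-I[v,u].min()<28 and I[v,u].max()>95 else ('#' if I[v,u].max()<75 else '.') for u in range(c0,c1)))
am(A,270,345,155,195);print();am(B,270,345,155,195)
E
```

```text
68 312 172 before [130. 127. 121.] now [108. 100.  85.]
60 315 174 before [178. 149. 103.] now [173. 148. 110.]
52 318 177 before [216. 183. 126.] now [130. 114.  90.]
44 320 179 before [210. 176. 121.] now [209. 175. 119.]
[-0.44027367  1.39186209 -0.49906709]
155 ###ooooo...................................................................
156 ##.ooooo...................................................................
157 #..ooo.....................................................................
158 ...oo......................................................................
159 ...........................................................................
160 ............................................oo.............................
161 ...........................................oooooooo........................
162 ...........................................ooooooooooooo...................
163 ..........................................oooooooooooooooooo...............
164 .........................................oooooooooooooooooooooooo..........
165 ..................................
[... 4862 characters left out ...]
#####.##..oooooooooo........................................
187 ooooooo..o.########.####.ooooooooo.o.......................................
188 oooooo...ooo...#...##.....ooooooo.##.......................................
189 oooooo.o.oooo..........#.....##......ooo.ooo...............................
190 oooooooooooo........o...............oooo#...oo.............................
191 o..ooooooooooooooooooooo.............oo#####ooo............................
192 oo.ooooooooooooooooooo.#.............oo.###.ooo............................
193 oo..oo.oooooooooooooo..............ooooo.o.oooo............................
194 ooo..o.ooooooooooo.#........ooooooooooooooooooo............................
```

```bash

python3 -m creep '[{"jaw":0,"travel":[4.2,-2.1,0],"twist":-0.05},{"jaw":0,"travel":[0,0,0],"twist":0},{"jaw":0,"travel":[4,-2.3,0],"twist":-0.05},{"jaw":0,"travel":[0,0,0],"twist":0},{"jaw":0,"travel":[0,0,0],"twist":0}]' 60
python3 -c "from h import *; mom()"
python3 -m creep '[{"jaw":0,"travel":[3.9,-2.4,0],"twist":-0.05},{"jaw":0,"travel":[0,0,0],"twist":0},{"jaw":0,"travel":[3.8,-2.6,0],"twist":-0.05},{"jaw":0,"travel":[0,0,0],"twist":0},{"jaw":0,"travel":[0,0,0],"twist":0}]' 60
python3 -c "from h import *; mom()"
```

```text
t: 18.9
ee_pos: [0.5729, 0.1647, 0.2485]
ee_rot: [0.0, 0.924, 0.383, 0.0]
wrist_force: [1.2, 0.9, 1.0]
grip_width: 0.008
gripper_force: 0.2
tcp [0.5729 0.1647 0.2485] th -45.0 F [1.2 0.9 1. ] rad 0.091 ang 60.1 M cw -0.005 (r x F only -0.055)
t: 19.4
ee_pos: [0.5806, 0.1597, 0.2485]
ee_rot: [0.0, 0.942, 0.336, 0.0]
wrist_force: [-0.6, 1.3, -0.7]
grip_width: 0.003
gripper_force: 0.3
tcp [0.5806 0.1597 0.2485] th -50.7 F [-0.6  1.3 -0.7] rad 0.091 ang 54.3 M cw 0.148 (r x F only 0.113)
```

```bash

python3 -m creep '[{"jaw":0,"travel":[3.7,-2.8,0],"twist":-0.05},{"jaw":0,"travel":[0,0,0],"twist":0},{"jaw":0,"travel":[3.5,-2.9,0],"twist":-0.05},{"jaw":0,"travel":[0,0,0],"twist":0},{"jaw":0,"travel":[0,0,0],"twist":0}]' 60
python3 -c "from h import *; mom()"
```

```text
t: 19.9
ee_pos: [0.5878, 0.154, 0.2485]
ee_rot: [0.0, 0.957, 0.289, 0.0]
wrist_force: [-0.9, 0.2, -0.4]
grip_width: 0.003
gripper_force: 0.3
tcp [0.5878 0.154  0.2485] th -56.4 F [-0.9  0.2 -0.4] rad 0.091 ang 48.5 M cw 0.095 (r x F only 0.071)
```

```bash

python3 -m creep '[{"jaw":0,"travel":[3.4,-3.1,0],"twist":-0.05},{"jaw":0,"travel":[0,0,0],"twist":0},{"jaw":0,"travel":[3.2,-3.2,0],"twist":-0.05},{"jaw":0,"travel":[0,0,0],"twist":0},{"jaw":0,"travel":[0,0,0],"twist":0}]' 60
python3 -c "from h import *; mom()"
python3 -m creep '[{"jaw":0,"travel":[3.1,-3.4,0],"twist":-0.05},{"jaw":0,"travel":[0,0,0],"twist":0},{"jaw":0,"travel":[2.9,-3.5,0],"twist":-0.05},{"jaw":0,"travel":[0,0,0],"twist":0},{"jaw":0,"travel":[0,0,0],"twist":0}]' 60
python3 -c "from h import *; mom()"
```

```text
t: 20.4
ee_pos: [0.5944, 0.1478, 0.2485]
ee_rot: [0.0, 0.971, 0.241, 0.0]
wrist_force: [-0.2, 0.7, -0.5]
grip_width: 0.004
gripper_force: 0.3
tcp [0.5944 0.1478 0.2485] th -62.1 F [-0.2  0.7 -0.5] rad 0.091 ang 42.8 M cw 0.030 (r x F only 0.062)
t: 20.9
ee_pos: [0.6003, 0.1411, 0.2485]
ee_rot: [-0.0, 0.981, 0.192, -0.0]
wrist_force: [-0.5, 2.4, 0.2]
grip_width: 0.003
gripper_force: 1.1
tcp [0.6003 0.1411 0.2485] th -67.9 F [-0.5  2.4  0.2] rad 0.091 ang 37.2 M cw 0.225 (r x F only 0.205)
```

```bash

python3 -m creep '[{"jaw":0,"travel":[2.7,-3.7,0],"twist":-0.05},{"jaw":0,"travel":[0,0,0],"twist":0},{"jaw":0,"travel":[2.5,-3.8,0],"twist":-0.05},{"jaw":0,"travel":[0,0,0],"twist":0},{"jaw":0,"travel":[0,0,0],"twist":0}]' 60
python3 -c "from h import *; mom()"
```

```text
t: 21.4
ee_pos: [0.6055, 0.1336, 0.2485]
ee_rot: [-0.0, 0.99, 0.143, -0.0]
wrist_force: [-1.6, 1.7, 0.5]
grip_width: 0.007
gripper_force: 1.6
tcp [0.6055 0.1336 0.2485] th -73.6 F [-1.6  1.7  0.5] rad 0.091 ang 31.5 M cw 0.272 (r x F only 0.209)
```

```bash

python3 -m creep '[{"jaw":0,"travel":[2.3,-3.9,0],"twist":-0.05},{"jaw":0,"travel":[0,0,0],"twist":0},{"jaw":0,"travel":[0,0,0],"twist":0},{"jaw":0,"travel":[0,0,0],"twist":0},{"jaw":0,"travel":[0,0,0],"twist":0}]' 60
python3 -c "from h import *; mom()"
python3 -m creep '[{"jaw":0,"travel":[2.1,-4,0],"twist":-0.05},{"jaw":0,"travel":[0,0,0],"twist":0},{"jaw":0,"travel":[0,0,0],"twist":0},{"jaw":0,"travel":[0,0,0],"twist":0},{"jaw":0,"travel":[0,0,0],"twist":0}]' 60
python3 -c "from h import *; mom()"
```

```text
t: 21.9
ee_pos: [0.6078, 0.1297, 0.2485]
ee_rot: [-0.0, 0.993, 0.117, -0.0]
wrist_force: [-1.4, 4.7, -0.6]
grip_width: 0.006
gripper_force: 2.6
tcp [0.6078 0.1297 0.2485] th -76.5 F [-1.4  4.7 -0.6] rad 0.092 ang 28.7 M cw 0.494 (r x F only 0.440)
t: 22.4
ee_pos: [0.61, 0.1257, 0.2485]
ee_rot: [-0.0, 0.996, 0.092, -0.0]
wrist_force: [-1.1, 5.0, -0.7]
grip_width: 0.003
gripper_force: 2.5
tcp [0.61   0.1257 0.2485] th -79.4 F [-1.1  5.  -0.7] rad 0.092 ang 25.8 M cw 0.466 (r x F only 0.458)
```

```bash

python3 -m creep '[{"jaw":0,"travel":[1.9,-4.1,0],"twist":-0.05},{"jaw":0,"travel":[0,0,0],"twist":0},{"jaw":0,"travel":[0,0,0],"twist":0},{"jaw":0,"travel":[0,0,0],"twist":0},{"jaw":0,"travel":[0,0,0],"twist":0}]' 60
python3 -c "from h import *; mom()"
```

```text
t: 22.9
ee_pos: [0.6119, 0.1218, 0.2485]
ee_rot: [-0.0, 0.998, 0.067, -0.0]
wrist_force: [-0.9, 5.3, -0.9]
grip_width: 0.004
gripper_force: 2.8
tcp [0.6119 0.1218 0.2485] th -82.3 F [-0.9  5.3 -0.9] rad 0.092 ang 23.1 M cw 0.519 (r x F only 0.483)
```

```bash

python3 -m creep '[{"jaw":0,"travel":[1.7,-4.2,0],"twist":-0.05},{"jaw":0,"travel":[0,0,0],"twist":0},{"jaw":0,"travel":[0,0,0],"twist":0},{"jaw":0,"travel":[0,0,0],"twist":0},{"jaw":0,"travel":[0,0,0],"twist":0}]' 60
python3 - <<'E'
from h import *; mom()
d=snap("side","d9")
def am(I,c0,c1,r0,r1):
    I=I.astype(int)
    for v in range(r0,r1): print(v,''.join('o' if I[v,u].max()-I[v,u].min()<28 and I[v,u].max()>95 else ('#' if I[v,u].max()<75 else '.') for u in range(c0,c1)))
am(load("d7")["frame"],220,262,168,202);print();am(d["frame"],220,262,168,202)
E
```

```text
t: 23.4
ee_pos: [0.6136, 0.1177, 0.2485]
ee_rot: [-0.0, 0.999, 0.042, -0.0]
wrist_force: [-1.0, 5.9, -0.2]
grip_width: 0.009
gripper_force: 3.2
tcp [0.6136 0.1177 0.2485] th -85.2 F [-1.   5.9 -0.2] rad 0.092 ang 20.3 M cw 0.575 (r x F only 0.536)
168 ..........................................
169 ..........................................
170 ..........................................
171 ..........................................
172 ..........................................
173 #####.....................................
174 #####.....................................
175 ..........................................
176 ................ooo.......................
177 ................oooo......................
178 ...............ooooo......................
179 ...............ooooo......................
180 ...###.........ooooo......................
181 ######..........ooooo.....................
182 #...............ooooo.....................
183 ................oooooo....................
184 ................oooooo....................
185 ................oooooo....................
186 ..
[... 1644 characters left out ...]
#.................o.......................
188 ##................o.......................
189 ##................o......ooo..............
190 ##................oo.oooooooo.............
191 ##................oooooooooo..............
192 ##.................ooooooooo..............
193 ###...............oooooooooo..............
194 ###................oooooooooo.............
195 ###................oooooooooo.............
196 ##.................ooooooooo..............
197 ##.................ooooooooo..............
198 ##.................oooooooooo.............
199 ##.................oooooooooo............o
200 #..................ooooooooo.o.oooooooooo.
201 ##................oooooooooo.oooooooooo##.
```

The spanner's handle is now against the post, so I carry on to about 1.2 N m.

```bash

python3 -m creep '[{"jaw":0,"travel":[1.5,-4.3,0],"twist":-0.05},{"jaw":0,"travel":[0,0,0],"twist":0},{"jaw":0,"travel":[0,0,0],"twist":0},{"jaw":0,"travel":[0,0,0],"twist":0},{"jaw":0,"travel":[0,0,0],"twist":0}]' 60
python3 -c "from h import *; mom()"
python3 -m creep '[{"jaw":0,"travel":[1.3,-4.4,0],"twist":-0.05},{"jaw":0,"travel":[0,0,0],"twist":0},{"jaw":0,"travel":[0,0,0],"twist":0},{"jaw":0,"travel":[0,0,0],"twist":0},{"jaw":0,"travel":[0,0,0],"twist":0}]' 60
python3 -c "from h import *; mom()"
```

```text
t: 23.95
ee_pos: [0.615, 0.1136, 0.2485]
ee_rot: [-0.001, 1.0, 0.017, 0.0]
wrist_force: [-0.4, 7.2, -0.9]
grip_width: 0.006
gripper_force: 3.6
tcp [0.615  0.1136 0.2485] th -88.0 F [-0.4  7.2 -0.9] rad 0.092 ang 17.6 M cw 0.687 (r x F only 0.638)
t: 24.45
ee_pos: [0.6163, 0.1094, 0.2485]
ee_rot: [-0.001, 1.0, -0.008, 0.0]
wrist_force: [-0.6, 7.2, 0.9]
grip_width: 0.002
gripper_force: 4.0
tcp [0.6163 0.1094 0.2485] th -90.9 F [-0.6  7.2  0.9] rad 0.092 ang 14.9 M cw 0.707 (r x F only 0.653)
```

```bash

python3 -m creep '[{"jaw":0,"travel":[1.1,-4.4,0],"twist":-0.05},{"jaw":0,"travel":[0,0,0],"twist":0},{"jaw":0,"travel":[0,0,0],"twist":0},{"jaw":0,"travel":[0,0,0],"twist":0},{"jaw":0,"travel":[0,0,0],"twist":0}]' 60
python3 -c "from h import *; mom()"
```

```text
t: 24.95
ee_pos: [0.6175, 0.1052, 0.2485]
ee_rot: [-0.001, 0.999, -0.033, 0.0]
wrist_force: [-1.0, 7.8, -0.1]
grip_width: 0.006
gripper_force: 4.4
tcp [0.6175 0.1052 0.2485] th -93.7 F [-1.   7.8 -0.1] rad 0.092 ang 12.2 M cw 0.765 (r x F only 0.720)
```

```bash

python3 -m creep '[{"jaw":0,"travel":[0.9,-4.5,0],"twist":-0.05},{"jaw":0,"travel":[0,0,0],"twist":0},{"jaw":0,"travel":[0,0,0],"twist":0},{"jaw":0,"travel":[0,0,0],"twist":0},{"jaw":0,"travel":[0,0,0],"twist":0}]' 60
python3 -c "from h import *; mom()"
python3 -m creep '[{"jaw":0,"travel":[0.7,-4.5,0],"twist":-0.05},{"jaw":0,"travel":[0,0,0],"twist":0},{"jaw":0,"travel":[0,0,0],"twist":0},{"jaw":0,"travel":[0,0,0],"twist":0},{"jaw":0,"travel":[0,0,0],"twist":0}]' 60
python3 -c "from h import *; mom()"
```

```text
t: 25.45
ee_pos: [0.6184, 0.1009, 0.2485]
ee_rot: [-0.001, 0.998, -0.058, 0.0]
wrist_force: [-0.4, 9.9, 0.1]
grip_width: 0.002
gripper_force: 4.8
tcp [0.6184 0.1009 0.2485] th -96.6 F [-0.4  9.9  0.1] rad 0.092 ang 9.4 M cw 0.949 (r x F only 0.906)
t: 25.95
ee_pos: [0.6191, 0.0966, 0.2485]
ee_rot: [-0.001, 0.997, -0.083, 0.0]
wrist_force: [-0.9, 10.0, 1.3]
grip_width: 0.009
gripper_force: 5.1
tcp [0.6191 0.0966 0.2485] th -99.5 F [-0.9 10.   1.3] rad 0.092 ang 6.7 M cw 0.953 (r x F only 0.929)
```

```bash

python3 -m creep '[{"jaw":0,"travel":[0.4,-4.6,0],"twist":-0.05},{"jaw":0,"travel":[0,0,0],"twist":0},{"jaw":0,"travel":[0,0,0],"twist":0},{"jaw":0,"travel":[0,0,0],"twist":0},{"jaw":0,"travel":[0,0,0],"twist":0}]' 60
python3 -c "from h import *; mom()"
```

```text
t: 26.45
ee_pos: [0.6195, 0.0922, 0.2486]
ee_rot: [-0.002, 0.994, -0.108, 0.0]
wrist_force: [-0.7, 10.8, -0.7]
grip_width: 0.003
gripper_force: 5.5
tcp [0.6195 0.0922 0.2486] th -102.3 F [-0.7 10.8 -0.7] rad 0.092 ang 4.0 M cw 1.022 (r x F only 1.002)
```

```bash

python3 -m creep '[{"jaw":0,"travel":[0.2,-4.6,0],"twist":-0.05},{"jaw":0,"travel":[0,0,0],"twist":0},{"jaw":0,"travel":[0,0,0],"twist":0},{"jaw":0,"travel":[0,0,0],"twist":0},{"jaw":0,"travel":[0,0,0],"twist":0}]' 60
python3 -c "from h import *; mom()"
python3 -m creep '[{"jaw":0,"travel":[0,-4.6,0],"twist":-0.05},{"jaw":0,"travel":[0,0,0],"twist":0},{"jaw":0,"travel":[0,0,0],"twist":0},{"jaw":0,"travel":[0,0,0],"twist":0},{"jaw":0,"travel":[0,0,0],"twist":0}]' 60
python3 -c "from h import *; mom()"
```

```text
t: 26.95
ee_pos: [0.6198, 0.0877, 0.2486]
ee_rot: [-0.002, 0.991, -0.132, 0.0]
wrist_force: [0.7, 11.8, -0.0]
grip_width: 0.004
gripper_force: 5.7
tcp [0.6198 0.0877 0.2486] th -105.2 F [ 0.7 11.8 -0. ] rad 0.092 ang 1.2 M cw 1.130 (r x F only 1.089)
t: 27.45
ee_pos: [0.6198, 0.0833, 0.2486]
ee_rot: [-0.002, 0.988, -0.157, 0.0]
wrist_force: [0.7, 12.9, -0.0]
grip_width: 0.001
gripper_force: 6.2
tcp [0.6198 0.0833 0.2486] th -108.1 F [ 0.7 12.9 -0. ] rad 0.092 ang -1.6 M cw 1.197 (r x F only 1.197)
```

Torque is about 1.2 N m. Back off, rise and return to the spanner.

```bash

python3 -m creep '[{"jaw":0,"travel":[0,10,0],"twist":0},{"jaw":0,"travel":[0,10,0],"twist":0},{"jaw":0,"travel":[0,0,40],"twist":0},{"jaw":0,"travel":[0,0,40],"twist":0},{"jaw":0,"travel":[0,0,40],"twist":0.1}]' 60
python3 -m creep '[{"jaw":45,"travel":[-8,-14,20],"twist":0.13},{"jaw":45,"travel":[-8,-16,10],"twist":0.13},{"jaw":45,"travel":[-8,-16,0],"twist":0.13},{"jaw":45,"travel":[-8,-16,0],"twist":0.13},{"jaw":45,"travel":[-8,-16,0],"twist":0.13}]' 60
python3 -m creep '[{"jaw":45,"travel":[-8,-16,0],"twist":0.13},{"jaw":45,"travel":[-8,-16,0],"twist":0.13},{"jaw":45,"travel":[-8,-16,0],"twist":0.13},{"jaw":45,"travel":[-8,-16,0],"twist":0.13},{"jaw":45,"travel":[-3,0,0],"twist":0.13}]' 60
python3 -m creep '[{"jaw":45,"travel":[0,0,0],"twist":0.13},{"jaw":45,"travel":[0,0,0],"twist":0.13},{"jaw":45,"travel":[0,0,0],"twist":0.13},{"jaw":45,"travel":[0,0,0],"twist":0.13},{"jaw":45,"travel":[0,0,0],"twist":0.11}]' 60
python3 - <<'E'
from h import *; p,th=tool();print(p,th)
w=snap("wrist","w10");snap("side","d10")
I=w["frame"].astype(int)
for v in range(60,300,5): print(v,''.join('o' if I[v,u].max()-I[v,u].min()<28 and I[v,u].max()>110 else ('#' if I[v,u].max()<75 else '.') for u in range(180,340,2)))
E
```

```text
t: 27.95
ee_pos: [0.6196, 0.101, 0.3696]
ee_rot: [0.001, 0.994, -0.107, -0.0]
wrist_force: [1.0, -0.6, 0.3]
grip_width: 0.003
gripper_force: 0.0
t: 28.45
ee_pos: [0.5793, 0.0223, 0.3988]
ee_rot: [0.001, 0.976, 0.218, -0.0]
wrist_force: [0.4, 0.1, 0.2]
grip_width: 0.383
gripper_force: 0.0
t: 28.95
ee_pos: [0.5441, -0.0428, 0.3986]
ee_rot: [0.001, 0.856, 0.517, -0.001]
wrist_force: [0.6, 0.2, 0.1]
grip_width: 0.484
gripper_force: 0.0
t: 29.45
ee_pos: [0.5446, -0.0411, 0.3986]
ee_rot: [0.0, 0.653, 0.757, -0.001]
wrist_force: [0.1, 0.1, -0.7]
grip_width: 0.482
gripper_force: 0.0
[ 0.5446198  -0.04114699  0.39863048] 8.483776466722052
60 ....####ooooooooooooooooooooooooo#..............oooooooooooooooooooooooooo......
65 ......#.ooooooooooooooooooooooooo.##........###..ooooooooooooooooooooooooo......
70 .......#ooooooooooooooooooooooooo.#############.ooooooo...oooooooooooooooo......
75 .........oooooooooooooooooooooooo..##########.o.......ooooooooooooo..ooooooooooo
80 .......ooooooooooooooooooo.ooooooo...........oooooo...ooooooooooooooooooo.o...o.
85 .......ooooooooooooooooooooo.oooooo....
[... 2909 characters left out ...]
#####...............
260 ###########.oo.#####.....................................#######################
265 #########..oo.######......................................######################
270 #########.ooo######.......................................#############.########
275 ..########..######.........................................##################...
280 ...###############..........................................###################.
285 ###############################################...########..###################.
290 ###################.###################.#######.############.#############.####.
295 ...............................................................................#
```

```bash
python3 - <<'E'
from h import *
w=load("w10");I=w["frame"].astype(int);C=[]
for v in range(160,211,3):
    g=np.array([u for u in range(245,285) if I[v,u].max()-I[v,u].min()<35 and I[v,u].max()>110]); a,b=onz(w,g.min()-.5,v,.059),onz(w,g.max()+.5,v,.059);C.append([*((a+b)/2)[:2],np.linalg.norm(a-b)])
C=np.array(C);print(C[::5]);k=np.polyfit(C[:,1],C[:,0],1);ang=90-np.degrees(np.arctan(k[0]));print("ang",ang)
end=onz(w,268,217.5,.059)[:2];u=np.array([np.cos(np.radians(ang)),np.sin(np.radians(ang))]);print("end",end,"grip",end+.06*u,"jaw",end+.186*u,"x@grip",np.polyval(k,(end+.06*u)[1]))
E
```

```text
[[ 0.54645908 -0.01994079  0.01786018]
 [ 0.54929633 -0.03810086  0.01816087]
 [ 0.55223074 -0.05688291  0.01847186]
 [ 0.55588684 -0.0762256   0.01754067]]
ang 99.64138770794098
end [ 0.56667917 -0.09170811] grip [ 0.55663031 -0.03255559] jaw [0.53552772 0.0916647 ] x@grip 0.5484204573323832
```

```bash

python3 -m creep '[{"jaw":45,"travel":[4.5,2.5,-40],"twist":0.02},{"jaw":45,"travel":[0,0,-40],"twist":0},{"jaw":45,"travel":[0,0,-40],"twist":0},{"jaw":45,"travel":[0,0,-35],"twist":0},{"jaw":45,"travel":[0,0,-15],"twist":0}]' 60
python3 -m creep '[{"jaw":45,"travel":[0,0,-8],"twist":0},{"jaw":45,"travel":[0,0,0],"twist":0},{"jaw":45,"travel":[0,0,0],"twist":0},{"jaw":45,"travel":[0,0,0],"twist":0},{"jaw":45,"travel":[0,0,0],"twist":0}]' 60
python3 - <<'E'
from h import *; p,th=tool();print(p,th)
w=snap("wrist","w11");I=w["frame"].astype(int)
for v in range(120,330,7): print(v,''.join('o' if I[v,u].max()-I[v,u].min()<28 and I[v,u].max()>110 else ('#' if I[v,u].max()<75 else '.') for u in range(180,340,2)))
E
```

```text
t: 30.05
ee_pos: [0.5479, -0.0381, 0.2251]
ee_rot: [-0.002, 0.648, 0.761, -0.002]
wrist_force: [0.1, -0.0, 0.2]
grip_width: 0.484
gripper_force: 0.0
t: 30.55
ee_pos: [0.5497, -0.0384, 0.2217]
ee_rot: [0.001, 0.647, 0.762, 0.0]
wrist_force: [-0.3, -0.5, 0.1]
grip_width: 0.482
gripper_force: 0.0
[ 0.5497112  -0.03837291  0.22173241] 9.323864965478029
120 oooooooooooooooooooooooooooooooooooooooooooooooooooooooooooooooooooooooooooooooo
127 oooooooooooooooooooooooooooo.ooooooooooooooooooooooooooooooooooooooooooooooooooo
134 ooooooooooooooooooooooooooooooooooooooooooooooooooooooooooooooooooooooooooo.#.oo
141 ..##..oooooooooooooooooooooooooooooooooooooooooooooooooooooooooooooooo.###..oooo
148 o..###.####..ooooooooooooooooooooooooooooooooooooooooooooooooo..#######..ooooooo
155 ooooo.....#####..##......ooooooooooooooooooooooooo....###########..ooooooooooooo
162 ooooooooooo.........#.##......ooooooooooooooooo.###########.#.oooooooooooooooooo
169 ooooooooooooooooo.....########.oooooooooooooooo.#..##.oooooooooooooooooooooooooo
176 ooooooooooooooooooooo.........ooooooooooooooooooooooooooooooooooo
[... 1100 characters left out ...]
####..........######
274 ..#..........#####.........................................######.........##...#
281 ..#........#######..............oooooooooooooo..............######........####..
288 ###############################################################################.
295 ..............................................................................##
302 ...............................................................................#
309 .............................................................................###
316 .####..#####.......................................................##########.##
323 ###########........................................................############.
```

Handle centred (u≈257, fingers 224 and 290). Lower 1 mm, grip, and check the bar's angle.

```bash

python3 -m creep '[{"jaw":45,"travel":[0,0,-1],"twist":0.005},{"jaw":14,"travel":[0,0,0],"twist":0},{"jaw":14,"travel":[0,0,0],"twist":0},{"jaw":14,"travel":[0,0,0],"twist":0},{"jaw":14,"travel":[0,0,0],"twist":0}]' 60
python3 -m creep '[{"jaw":14,"travel":[0,0,0],"twist":0},{"jaw":14,"travel":[0,0,0],"twist":0},{"jaw":14,"travel":[0,0,0],"twist":0},{"jaw":14,"travel":[0,0,0],"twist":0},{"jaw":14,"travel":[0,0,0],"twist":0}]' 60
python3 - <<'E'
from h import *; p,th=tool();print(p,th)
d=load("d10");I=d["frame"].astype(int)
print([(a,proj(d,[.5275+.109*np.cos(np.radians(a)),.0858+.109*np.sin(np.radians(a)),.076]).round(1)) for a in(-20,-15,-10,-5,0)])
for v in range(200,226): print(v,''.join('o' if I[v,u].max()-I[v,u].min()<28 and I[v,u].max()>150 else('-' if I[v,u].max()-I[v,u].min()<28 and I[v,u].max()>90 else ('#' if I[v,u].max()<75 else '.')) for u in range(190,255)))
E
```

```text
t: 31.1
ee_pos: [0.55, -0.0382, 0.2197]
ee_rot: [0.001, 0.645, 0.764, 0.001]
wrist_force: [8.5, 3.7, -5.7]
grip_width: 0.191
gripper_force: 7.1
t: 31.6
ee_pos: [0.5501, -0.0381, 0.2199]
ee_rot: [0.001, 0.645, 0.764, 0.001]
wrist_force: [4.5, 2.2, 0.1]
grip_width: 0.183
gripper_force: 60.0
[ 0.55005939 -0.03811341  0.21990665] 9.62196026151034
[(-20, array([209.4, 200.5])), (-15, array([207.7, 202.6])), (-10, array([206.4, 204.8])), (-5, array([205.3, 207.1])), (0, array([204.4, 209.5]))]
200 .................................................ooooo----.-.----
201 ................................................-ooooo----.------
202 .....................................------------ooooo----#.-----
203 .........................------------------------ooooo--ooooo----
204 ......................---....------------oooo----ooooo--oooooooo-
205 ......................--####------------ooooo----oooooo-ooooooooo
206 ......................---###---------oooooooo---o------oooooooooo
207 .............oo-......--------------ooooooooo--o-.....--ooooooooo
208 .............-ooooooo-------------ooooooooo
[... 512 characters left out ...]

216 ...................###-----.-oooooooooo--------###########-oooooo
217 .......................-----oooooooooo--------o-########.-ooooooo
218 .......................-----oooooooo-----------.#######.--ooooooo
219 .......................-----oooooooo-----------#---##-o----oooo--
220 .......................--------oooo------------.--------.--ooo-.-
221 .......................------------------------.--------.--ooo--o
222 .......................-------------------------------.#-----o--o
223 .......................-----ooo----------------------------.---oo
224 .......................-----ooo---------------------o---------ooo
225 .......................------o------------------oooooooo--ooooooo
```

The ball at about (204,208) puts the bar near -2°, well clear of the head when lifting. Now pull the spanner off.

```bash

python3 -m creep '[{"jaw":14,"travel":[0.8,-4,0],"twist":0},{"jaw":14,"travel":[0.9,-5,0],"twist":0},{"jaw":14,"travel":[0.8,-5,0],"twist":0},{"jaw":14,"travel":[0.8,-5,0],"twist":0},{"jaw":14,"travel":[0,0,0],"twist":0}]' 60
python3 -m creep '[{"jaw":14,"travel":[0.8,-5,0],"twist":0},{"jaw":14,"travel":[0.8,-3,0],"twist":0},{"jaw":14,"travel":[0,0,0],"twist":0},{"jaw":14,"travel":[0,0,0],"twist":0},{"jaw":14,"travel":[0,0,0],"twist":0}]' 60
python3 -c "from h import *; print(tool(),manip.get_state()['torque'])"
```

```text
t: 32.1
ee_pos: [0.5521, -0.0499, 0.2187]
ee_rot: [-0.005, 0.645, 0.764, 0.005]
wrist_force: [7.2, 22.4, -1.1]
grip_width: 0.185
gripper_force: 60.0
t: 32.6
ee_pos: [0.5542, -0.0653, 0.2195]
ee_rot: [-0.0, 0.646, 0.764, 0.0]
wrist_force: [3.6, 3.5, -2.1]
grip_width: 0.183
gripper_force: 60.1
(array([ 0.55422874, -0.06525458,  0.21949759]), np.float64(9.584614415092185)) [ 0.39197747 -0.50058241 -0.27619725]
```

```bash

python3 -m creep '[{"jaw":14,"travel":[4,-2,0],"twist":0.029},{"jaw":14,"travel":[5,-3,0],"twist":0.028},{"jaw":14,"travel":[4.5,-4,0],"twist":0.028},{"jaw":14,"travel":[0,0,0],"twist":0},{"jaw":14,"travel":[0,0,0],"twist":0}]' 60
python3 -c "from h import *; print(tool(),manip.get_state()['torque'])"
python3 -m creep '[{"jaw":14,"travel":[0,0,5],"twist":0},{"jaw":14,"travel":[0,0,0],"twist":0},{"jaw":14,"travel":[0,0,5],"twist":0},{"jaw":14,"travel":[0,0,0],"twist":0},{"jaw":14,"travel":[0,0,0],"twist":0}]' 60
```

```text
t: 33.1
ee_pos: [0.567, -0.0746, 0.2192]
ee_rot: [-0.001, 0.613, 0.79, -0.001]
wrist_force: [-0.1, 0.5, -2.6]
grip_width: 0.185
gripper_force: 60.0
(array([ 0.56704593, -0.07463616,  0.21916758]), np.float64(14.437386331351771)) [-0.16204692 -0.0040614   0.0154696 ]
t: 33.6
ee_pos: [0.5677, -0.0742, 0.2298]
ee_rot: [0.0, 0.612, 0.791, 0.0]
wrist_force: [-0.3, -0.0, -2.8]
grip_width: 0.187
gripper_force: 60.0
```

```bash

python3 -m creep '[{"jaw":14,"travel":[0,0,20],"twist":0},{"jaw":14,"travel":[0,0,30],"twist":0},{"jaw":14,"travel":[0,0,30],"twist":0},{"jaw":14,"travel":[-7,-35,0],"twist":-0.018},{"jaw":14,"travel":[-7,-35,0],"twist":-0.018}]' 60
python3 -m creep '[{"jaw":14,"travel":[-7,-35,0],"twist":-0.018},{"jaw":14,"travel":[-7,-35,0],"twist":-0.018},{"jaw":14,"travel":[-7,-35,0],"twist":-0.018},{"jaw":14,"travel":[-7,-35,0],"twist":-0.018},{"jaw":14,"travel":[-7,-35,0],"twist":-0.018}]' 60
python3 -m creep '[{"jaw":14,"travel":[-7,-35,0],"twist":-0.018},{"jaw":14,"travel":[-7,-35,0],"twist":-0.018},{"jaw":14,"travel":[-4,-20,0],"twist":-0.01},{"jaw":14,"travel":[0,0,0],"twist":0},{"jaw":14,"travel":[0,0,0],"twist":0}]' 60
python3 -c "from h import *; print(tool())"
```

```text
t: 34.1
ee_pos: [0.5539, -0.1441, 0.311]
ee_rot: [0.001, 0.626, 0.78, 0.0]
wrist_force: [0.5, 0.5, -3.3]
grip_width: 0.182
gripper_force: 60.0
t: 34.6
ee_pos: [0.5182, -0.3205, 0.3094]
ee_rot: [-0.0, 0.661, 0.75, 0.0]
wrist_force: [0.9, -0.8, -2.2]
grip_width: 0.185
gripper_force: 60.0
t: 35.1
ee_pos: [0.5006, -0.4088, 0.3091]
ee_rot: [-0.001, 0.678, 0.735, 0.0]
wrist_force: [-0.1, 0.6, -2.0]
grip_width: 0.185
gripper_force: 60.0
(array([ 0.50063228, -0.40877517,  0.3090555 ]), np.float64(4.612531939594207))
```

```bash

python3 -m creep '[{"jaw":14,"travel":[0,0,-30],"twist":0},{"jaw":14,"travel":[0,0,-30],"twist":0},{"jaw":14,"travel":[0,0,-20],"twist":0},{"jaw":14,"travel":[0,0,-10],"twist":0},{"jaw":14,"travel":[0,0,0],"twist":0}]' 60
python3 -m creep '[{"jaw":14,"travel":[0,0,-5],"twist":0},{"jaw":14,"travel":[0,0,0],"twist":0},{"jaw":14,"travel":[0,0,-5],"twist":0},{"jaw":14,"travel":[0,0,0],"twist":0},{"jaw":14,"travel":[0,0,0],"twist":0}]' 60
python3 -m creep '[{"jaw":14,"travel":[0,0,-2],"twist":0},{"jaw":14,"travel":[0,0,0],"twist":0},{"jaw":14,"travel":[0,0,-2],"twist":0},{"jaw":14,"travel":[0,0,0],"twist":0},{"jaw":14,"travel":[0,0,0],"twist":0}]' 60
```

```text
t: 35.6
ee_pos: [0.5009, -0.4075, 0.2181]
ee_rot: [-0.002, 0.677, 0.736, 0.0]
wrist_force: [0.8, -0.3, -1.5]
grip_width: 0.184
gripper_force: 60.0
t: 36.1
ee_pos: [0.5006, -0.4093, 0.2097]
ee_rot: [0.0, 0.678, 0.735, -0.0]
wrist_force: [0.5, -0.6, -3.3]
grip_width: 0.184
gripper_force: 60.0
t: 36.6
ee_pos: [0.5007, -0.4094, 0.2057]
ee_rot: [0.0, 0.678, 0.735, -0.0]
wrist_force: [1.1, -0.1, -0.7]
grip_width: 0.188
gripper_force: 60.0
```

```bash

python3 -m creep '[{"jaw":14,"travel":[0,0,-1],"twist":0},{"jaw":14,"travel":[0,0,0],"twist":0},{"jaw":45,"travel":[0,0,0],"twist":0},{"jaw":45,"travel":[0,0,0],"twist":0},{"jaw":45,"travel":[0,0,0],"twist":0}]' 60
python3 -m creep '[{"jaw":45,"travel":[0,0,0],"twist":0},{"jaw":45,"travel":[0,0,10],"twist":0},{"jaw":45,"travel":[0,0,30],"twist":0},{"jaw":45,"travel":[0,0,40],"twist":0},{"jaw":45,"travel":[0,0,40],"twist":0}]' 60
python3 -m creep '[{"jaw":45,"travel":[-7,37,0],"twist":0},{"jaw":45,"travel":[0,0,0],"twist":0},{"jaw":45,"travel":[0,0,0],"twist":0},{"jaw":45,"travel":[0,0,0],"twist":0},{"jaw":45,"travel":[0,0,0],"twist":0}]' 60
python3 - <<'E'
from h import *; print(tool())
f=snap("wrist","w12");d=snap("side","d12");I=f["frame"].astype(int)
for v in range(60,290,6): print(v,''.join('o' if I[v,u].max()-I[v,u].min()<28 and I[v,u].max()>110 else ('#' if I[v,u].max()<75 else ('r' if I[v,u,0]>1.6*I[v,u,1] else '.')) for u in range(200,330,2)))
# ball / bar and bender handle region
D=d["frame"].astype(int)
for v in range(204,212): print(v,''.join('o' if D[v,u].max()-D[v,u].min()<28 and D[v,u].max()>150 else '.' for u in range(195,255)))
E
```

```text
t: 37.1
ee_pos: [0.5006, -0.4091, 0.2044]
ee_rot: [-0.0, 0.678, 0.735, 0.0]
wrist_force: [-0.4, -0.1, -0.3]
grip_width: 0.398
gripper_force: 0.0
t: 37.6
ee_pos: [0.5005, -0.409, 0.3261]
ee_rot: [-0.0, 0.678, 0.735, 0.0]
wrist_force: [1.2, -0.2, -0.3]
grip_width: 0.485
gripper_force: 0.0
t: 38.1
ee_pos: [0.4937, -0.3729, 0.324]
ee_rot: [-0.0, 0.678, 0.735, -0.0]
wrist_force: [0.1, 0.1, -0.5]
grip_width: 0.487
gripper_force: 0.0
(array([ 0.49369394, -0.37294985,  0.32404009]), np.float64(4.61118284622908))
60 .................................................................
66 .................................................................
72 .................................................................
78 .................................................................
84 ...............ooooooo...................oooooo..................
90 ..............ooooooooo...r.............oooooooo.................
96 ..............ooooooooo.r.r.............ooooooooo.rrr............
102 ..............ooooooooo.............r..ooooooooo..r.r............
108 ..............ooooooooo...rrr....
[... 1952 characters left out ...]
........................#######........#
282 #######...........................................######..#....##
288 #################################################################
204 ....................................ooooooooooooooooooooooo.
205 ..................................oooooooooooooooooooooooooo
206 ................................oooooooooooo.....ooooooooooo
207 .....................o........ooooooooooooo.......oooooooooo
208 ........ooo..................oooooooooooooo........ooooooooo
209 ........oooooooooooo........ooooooooooooooo.........oooooooo
210 ...............oooooooooooooo......oooooo...........oooooooo
211 ......................ooooooooooooooo................ooooooo
```

The spanner lies on the block as it did at the start, the bar has stayed put and the gripper is clear, so I hand in.

```bash
python3 -c "from bench import manip; print(manip.sign_off())"
```

```text
the job is handed in; nothing more can be done
None
```

I tightened the jam nut to about 1.2 N m with the spanner home on the lower nut, laid the spanner back on its block and handed the job in at about 38 s; `sign_off` returned no verdict.

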